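Put the spice jars away in the lidded tin and the packets in the basket

TASK

Tidy the pantry counter: lift the lid off the grey tin and lay it right way up on the bare wooden board, then stand all the capped glass spice jars upright on the floor of the tin and put the lid back on, fully home. Stand all the brown cardboard packets upright on the floor of the white basket, before or after. Leave the small white bowl where it is.

Things in the scene. Friction and masses are not known exactly. Their poses are not given: they have to be found in the camera images.
- tin: Galvanised grey storage tin, fixed to the counter, open-topped box 196 (x) x 128 (y) x 60 mm high outside, walls and floor 3 mm (inside 190 x 122, depth 57). Origin: centre of its underside; z up, x along its long side. Starts covered by the lid.
- lid: Loose steel lid, plate 209 (x) x 141 (y) x 4 mm with a 12 mm skirt below its edge, 4 mm of play round the tin, 0.3 kg. Origin: centre of the plate's underside, 60 mm above the tin's origin when seated, 12 mm above a flat surface it stands on. Wooden bar handle on top, 90 (x) x 14 (y) x 14 mm, its centre 29 mm above the origin, on posts 36 mm either side of centre. Fits turned half round too.
- board: Bare light-wood board, 240 (x) x 170 (y) x 10 mm, fixed flat on the counter, where the lid is laid. Origin: centre of its underside (top 10 mm above); x along its long side.
- basket: White plastic open basket, fixed, 196 (x) x 128 (y) x 45 mm high outside, walls and floor 3 mm (inside 190 x 122). Origin: centre of its underside; x along its long side.
- slim_jar1: Slim round glass spice jar with a screwed-on metal cap (the cap stays on), diameter 42 mm, 52 mm high, straight-sided up to the 14 mm high cap, about 0.2 kg. Stands on the counter. Origin: centre of its underside; z up. May be absent.
- slim_jar2: Slim round glass spice jar with a screwed-on metal cap (the cap stays on), diameter 42 mm, 52 mm high, straight-sided up to the 14 mm high cap, about 0.2 kg. Stands on the counter. Origin: centre of its underside; z up. May be absent.
- wide_jar1: Wide round glass spice jar with a screwed-on metal cap (the cap stays on), diameter 54 mm, 50 mm high, straight-sided up to the 14 mm high cap, about 0.2 kg. Stands on the counter. Origin: centre of its underside; z up. May be absent.
- wide_jar2: Wide round glass spice jar with a screwed-on metal cap (the cap stays on), diameter 54 mm, 50 mm high, straight-sided up to the 14 mm high cap, about 0.2 kg. Stands on the counter. Origin: centre of its underside; z up. May be absent.
- packet1: Brown cardboard packet, stiff box 54 (x) x 40 (y) x 48 mm high, about 0.09 kg, stands on the counter. Origin: centre of its underside; z up. May be absent.
- packet2: Brown cardboard packet, stiff box 54 (x) x 40 (y) x 48 mm high, about 0.09 kg, stands on the counter. Origin: centre of its underside; z up. May be absent.
- packet3: Brown cardboard packet, stiff box 54 (x) x 40 (y) x 48 mm high, about 0.09 kg, stands on the counter. Origin: centre of its underside; z up. May be absent.
- bowl: Small white bowl, 76 mm across, 32 mm high, standing among the jars and packets; to be left where it is. Origin: centre of its underside.
Not all that is in view belongs to the job. What is shaped like the packet1 but blue, pink or turquoise is not meant.

How it is judged:
By the outcome, as a careful person would: the job done as asked, in the order asked, and still so for the second after the job is handed in, with the robot touching nothing.
Of slim_jar1, slim_jar2, wide_jar1, wide_jar2 only 2 to 3 are there at a start; the rules pass over those that are not, and their reading is None.
Of packet1, packet2, packet3 only 2 to 3 are there at a start; the rules pass over those that are not, and their reading is None.
At some moment in a run one of wide_jar1, wide_jar2, packet1, packet2, packet3 may be knocked a few centimetres aside while the robot is not near it.
It also fails if it takes over 210 s, if anything falls off the work surface, if the arm or the gripper's body presses on something with over 40 N, if the wrist force passes 120 N, or if a joint passes its speed limit or range.

ROBOT

A 6-joint arm with a two-finger parallel gripper is mounted at the origin on the work surface. World frame = base frame: x ahead of the robot, y to its left, z up, the work surface at z = 0. Lengths are in mm, angles in rad, forces in N, time in s.
With the tool pointing down it reaches from about 275 to 975 mm from the base axis. Payload 8.4 kg.
Tool frame: the origin (TCP) lies midway between the tips of the shut fingers; the grasp point (between the pads) lies 19 mm behind it; z points along the fingers, x is the direction in which the jaws open and shut, and the axes are right-handed (so a half turn about z gives the same grasp; the last joint's range is limited). The gripper opens to 92 mm and grips with 3 to 60 N. Pads are 20 mm wide; open, the fingers measure 128 mm over their backs; the gripper's body (75 mm by 189 mm) begins 69 mm behind the grasp point.
Start: joints at [-1.279, 0.353, 1.633, -0, 1.155, -0.002], TCP at [180.993, -598.222, 214.583] pointing down, gripper open.
Joint ranges: [-2.63, 2.63], [-0.92, 2.1], [0.06, 2.66], [-1.3, 4.44], [0, 2.69], [-3.02, 3.02]. Speed limits (rad/s): [2.22, 2.22, 2.79, 3.14, 3.14, 3.14].

INTERFACE

Orientations are given as [roll, pitch, yaw] about the fixed x, y, z axes, in that order (R = Rz(yaw) Ry(pitch) Rx(roll)).
In Python, from workcell import readout, eyes, job gives the robot as it stands.
- The arm moves only by the tool move_arm, never from a script. Its argument "series" is a list of rows, each a list of 3 entries, a list of its own where there are three numbers: the opening, from -1 (shut) to 1 (fully open), then the shift along the tool's x, y, z in m, then the turn, a rotation vector about the tool's x, y, z in rad. In form: [[jaw, [tx, ty, tz], [rx, ry, rz]], ...]. A call has 1 to 5 rows; each row is the pose to reach, as a shift and turn from the pose commanded when the call began, along the tool's axes at that moment; what a row does not reach only later rows make up. A row lasts 1/8 s, in which the tool goes at most 62.5 mm and 10.7 degrees, less where a joint would pass 70% of its speed; a pose out of reach is approached as far as the arm can. A call with a gripper value outside its range is refused whole. The fingers move at their own pace and stop on an object; "force" is the grip in N (left out, the last holds). Time passes only in rows, so rows that repeat a pose let the fingers close. It gives the time, the measured TCP pose, the force and the opening at its end, in the units of the state.
- readout.get_state(): the state, without advancing time (a new reading comes with each control period).
- eyes.read_camera(name): name is "scene" or "top" or "wrist"; returns (picture, depth): 400x640x3 uint8, red, green, blue; 400x640 float32, mm along the optical axis (not along the pixel's ray), 0 where there is no reading.
- eyes.calibration(name): a dict with "fx", "fy", "cx", "cy" (pixels), "R" (3x3) and "t" (3): a world point X has camera coordinates R X + t; the wrist camera has in their place "tool_from_camera" (4x4, takes a point from camera to tool coordinates, whose origin is the TCP and whose axes are the tool frame's). Camera axes: x right, y down, z forward; pixel columns grow to the right and rows downward; lengths in mm; the calibration is good to about 2 mm. A picture is of the moment at which its call begins: read the wrist's pose just before it. calibration takes no time and is no camera call.
- job.hand_in(): hands the job in, once; it reports no verdict.
The state is a dict: "time_s": time; "joints": joint angles; "joint_vel": joint speeds; "effort": joint torques, N m; "tool_pos": TCP position; "tcp_rot": TCP orientation; "wrist_force": force on the tool from outside, world axes, zero at the start; "torque": the same for the moment, N m; "opening": finger opening in mm.
Only numpy, scipy, OpenCV 4.12 (cv2) and the standard library are available. Lean on these libraries where they do the work, as an engineer would, in place of code of your own. Each camera call takes 0.05 s, during which the arm holds its last target.

## Working session

There is one attempt and no reset: what is moved stays moved. The work goes in short steps, Python scripts to look and compute and a tool call to move; the robot and the scene stay as the last step left them, time stands still between calls to the robot, and variables do not carry over. Pictures are saved under pics/ and viewed, and the job is handed in when it is done.

Besides the shell and the picture viewer there is one more tool, called after "Call:" by a JSON object that holds its "method" and its "body". move_arm: Moves the arm, as the interface text tells. Its arguments: {"type":"object","properties":{"series":{"type":"array"},"force":{"type":"number"}},"required":["series"]}

```bash
ls; mkdir -p pics; python3 - <<'E'
from workcell import readout, eyes, job
import cv2,numpy as np
print(readout.get_state())
for n in ["scene","top"]:
    p,d=eyes.read_camera(n)
    cv2.imwrite(f"pics/{n}0.png",p[:,:,::-1]); np.save(f"pics/{n}0.npy",d)
for n in ["scene","top","wrist"]: print(n,eyes.calibration(n))
E
```

```text
pics
{'time_s': 0.0, 'joints': array([-1.27940356e+00,  3.53685445e-01,  1.63410525e+00,  2.22841007e-05,
        1.15521149e+00, -2.38850438e-03]), 'joint_vel': array([ 0.00038476,  0.00132616, -0.0016409 , -0.00174914,  0.00167916,
       -0.00016578]), 'effort': array([-8.60740256e-04, -5.93844867e+01, -3.34210575e+01,  6.96241809e-02,
        2.35878315e-02, -1.38676337e-04]), 'tool_pos': array([ 180.85693719, -597.74996801,  213.85276631]), 'tcp_rot': array([-3.14156891e+00,  1.40948095e-03, -1.27702405e+00]), 'wrist_force': array([0.84089038, 0.23388462, 0.04293564]), 'torque': array([-0.00859367, -0.06035037, -0.05575604]), 'opening': 92.20998938233798}
scene {'fx': 385.84093886837235, 'fy': 385.84093886837235, 'cx': 322.24741776685187, 'cy': 197.12472514680334, 'R': array([[ 0.33063505,  0.94375138, -0.0037141 ],
       [ 0.75571642, -0.26711185, -0.59794979],
       [-0.56530802,  0.19489635, -0.80152496]]), 't': array([-175.85335808, -406.01157362, 1382.75879468])}
top {'fx': 404.71907242359106, 'fy': 404.71907242359106, 'cx': 319.8149483327787, 'cy': 197.74993024629308, 'R': array([[ 0.01321436, -0.99982209, -0.01345992],
       [-0.9948071 , -0.01178712, -0.10109355],
       [ 0.10091691,  0.01472591, -0.99478587]]), 't': array([-11.37600482, 604.3949071 , 989.53662776])}
wrist {'fx': 345.93341291114217, 'fy': 345.93341291114217, 'cx': 322.7238932270691, 'cy': 200.2306737078265, 'tool_from_camera': array([[ 9.99999801e-01,  4.04851088e-04, -4.83250544e-04,
         4.89867297e-01],
       [-2.57501231e-04,  9.61993199e-01,  2.73073285e-01,
        -7.69464345e+01],
       [ 5.75437753e-04, -2.73073106e-01,  9.61993112e-01,
        -1.69327413e+02],
       [ 0.00000000e+00,  0.00000000e+00,  0.00000000e+00,
         1.00000000e+00]])}
```

View pics/scene0.png

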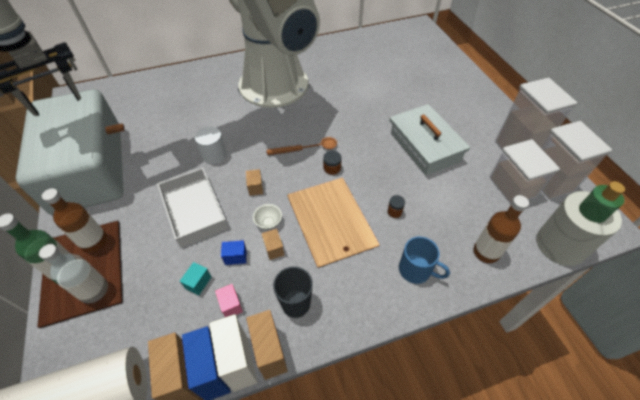

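View pics/top0.png

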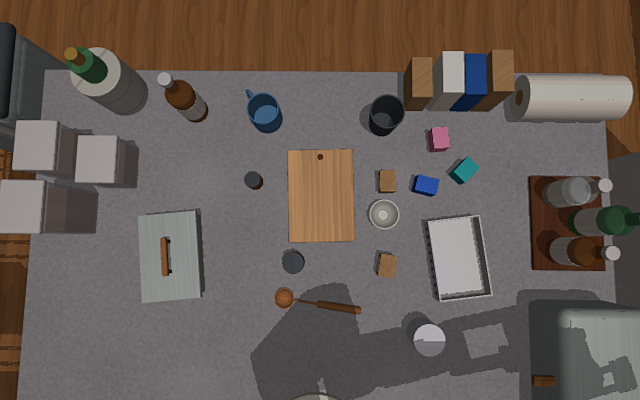

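The top view shows the lidded tin at (168,257), the board at (321,195), the basket at (458,257) and the bowl at (383,214). The dark-capped jars are at (253,180) and (292,261). The small brown packets are at (388,181) and (386,264).

Things that could be mistaken for them:
- **Packets:** the blue box (425,184), turquoise box (463,170), pink box (440,139) and the tall brown cartons (418,84) and (500,80). None of these is meant.
- **Jars:** the black tumbler (386,115), mug (264,112) and white cup (429,340). None of these is meant.

Next I'll measure them.

```bash
cat > h.py <<'E'
from workcell import readout, eyes, job
import cv2,numpy as np
from scipy.spatial.transform import Rotation as Ro
def cam(n,st=None):
    c=eyes.calibration(n)
    if n=="wrist":
        T=np.eye(4);T[:3,:3]=Ro.from_euler('xyz',st['tcp_rot']).as_matrix();T[:3,3]=st['tool_pos']
        W=T@c['tool_from_camera'];R=W[:3,:3].T;t=-R@W[:3,3]
    else: R,t=np.array(c['R']),np.array(c['t'])
    return c,R,t
def ray(C,u,v,z):
    c,R,t=C; o=-R.T@t; d=R.T@np.array([(u-c['cx'])/c['fx'],(v-c['cy'])/c['fy'],1.])
    return o+d*(z-o[2])/d[2]
def cloud(C,dep):
    c,R,t=C; v,u=np.mgrid[:dep.shape[0],:dep.shape[1]]
    P=np.stack([(u-c['cx'])/c['fx']*dep,(v-c['cy'])/c['fy']*dep,dep],-1)
    W=(P-t)@R; W[dep<=0]=np.nan; return W
def rect(mask):
    n,l,s,_=cv2.connectedComponentsWithStats(mask.astype(np.uint8)); k=1+np.argmax(s[1:,4]);return l==k
E
python3 - <<'E'
from h import *
p=cv2.imread('pics/top0.png');d=np.load('pics/top0.npy');C=cam('top');W=cloud(C,d)
for n,(u,v) in dict(jarA=(253,180),jarB=(292,261),pA=(388,178),pB=(386,262),blue=(425,183),bowl=(383,214),board=(321,195),lid=(190,257),handle=(166,256),basket=(458,257),cup=(429,340),tumb=(386,115)).items():
    w=W[v-2:v+3,u-2:u+3].reshape(-1,3); print(n,np.round(np.nanmedian(w,0)))
big=cv2.resize(p[100:310,120:500],None,fx=2.1,fy=2.1,interpolation=cv2.INTER_CUBIC);cv2.imwrite('pics/topcrop.png',big)
s=cv2.imread('pics/scene0.png');cv2.imwrite('pics/scenecrop.png',cv2.resize(s[110:330,140:480],None,fx=2.3,fy=2.3,interpolation=cv2.INTER_CUBIC))
E
```

```text
jarA [645. 162.  52.]
jarB [447.  62.  50.]
pA [ 654. -173.   48.]
pB [ 448. -167.   48.]
blue [ 643. -264.   48.]
bowl [ 567. -166.    4.]
board [614.  -6.  10.]
lid [454. 307.  65.]
handle [457. 355.  95.]
basket [ 460. -356.    3.]
cup [ 274. -259.   85.]
tumb [ 829. -175.    5.]
```

View pics/topcrop.png

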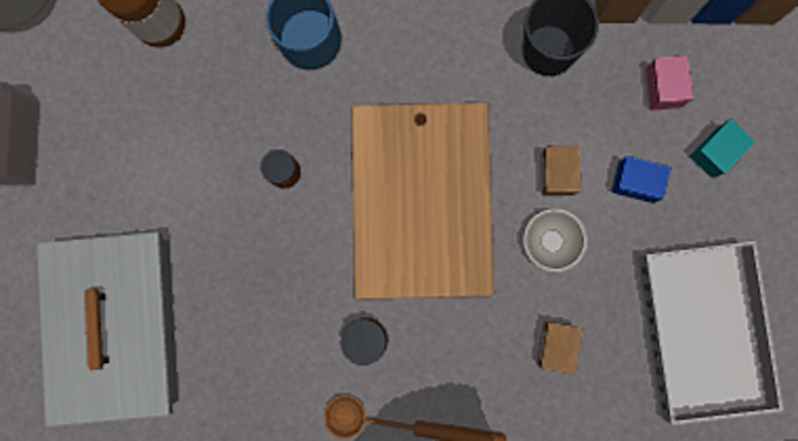

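View pics/scenecrop.png

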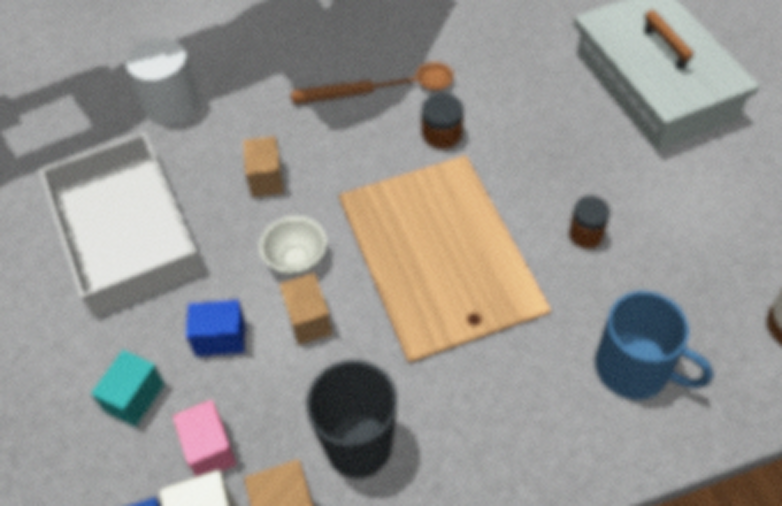

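```bash
cat >> h.py <<'E'
def fit(W,x0,y0,r,z0,z1):
    m=(abs(W[...,0]-x0)<r)&(abs(W[...,1]-y0)<r)&(W[...,2]>z0)&(W[...,2]<z1)
    P=W[m][:,:2].astype(np.float32); return P
def mar(P):
    (cx,cy),(w,h),a=cv2.minAreaRect(P)
    if w<h: w,h=h,w;a+=90
    a=(a+90)%180-90
    return np.round([cx,cy,w,h,a],1),len(P)
def see(n,tag):
    st=readout.get_state();p,d=eyes.read_camera(n);cv2.imwrite(f'pics/{tag}.png',p[:,:,::-1]);C=cam(n,st)
    return p,d,C,cloud(C,d),st
E
python3 - <<'E'
from h import *
for n in ['top','scene']:
    d=np.load(f'pics/{n}0.npy');C=cam(n);W=cloud(C,d);print(n)
    for k,a in dict(slim=(645,162,45,44,60),wide=(447,62,45,42,60),pA=(654,-173,40,42,56),pB=(448,-167,40,42,56),lid=(454,350,140,56,72),handle=(457,355,60,84,110),basket=(460,-356,140,38,52),board=(614,-6,140,6,16),bowl=(567,-166,50,22,45)).items():
        P=fit(W,*a);
        if len(P)>5: print(k,mar(P), np.round(cv2.minEnclosingCircle(P)[1],1) if k in('slim','wide','bowl') else '')
E
```

```text
top
slim (array([647.7, 166.2,  39.8,  37.7,   2.8]), 213) 20.7
wide (array([443.9,  61. ,  51.6,  49.9, -44.1]), 374) 26.4
pA (array([ 6.504e+02, -1.710e+02,  5.340e+01,  3.940e+01,  6.000e-01]), 341) 
pB (array([ 439.7, -169.1,   53.8,   40.2,  -10.4]), 375) 
lid (array([456.2, 360.4, 209.3, 143.8,   6. ]), 4849) 
handle (array([456.7, 359.6,  89.5,  15.1,   5.8]), 281) 
basket (array([ 460.8, -345.5,  196. ,  129.6,    7.8]), 502) 
board (array([618.5, -19.4, 264.4, 241.6,  13.1]), 5974) 
bowl (array([ 566.3, -164.5,   72.2,   72.1,  -44.2]), 258) 37.3
scene
slim (array([651.5, 165.5,  40.8,  39.2, -87. ]), 182) 21.2
wide (array([446.7,  60.4,  51.4,  51.2,  15.2]), 223) 27.3
pA (array([ 651.5, -172.2,   55.8,   39.6,    1.8]), 327) 
pB (array([ 441.6, -170.1,   59.9,   40.5,   -9.9]), 234) 
lid (array([457.8, 359.3, 213. , 145. ,   6.4]), 2314) 
handle (array([460.2, 359.1,  89. ,  15.6,   5.5]), 162) 
basket (array([ 462.3, -346.1,  200. ,  128.1,    7.8]), 383) 
board (array([618.5, -31.9, 242. , 224. ,   2.1]), 4761) 
bowl (array([ 568.2, -164.8,   73.7,   73.2,  -53.1]), 210) 38.7
```

```bash
cat >> h.py <<'E'
def go(x,y,z,yawdeg,st=None):
    st=st or readout.get_state()
    R0=Ro.from_euler('xyz',st['tcp_rot']); R1=Ro.from_euler('xyz',[np.pi,0,np.radians(yawdeg)])
    s=R0.inv().apply(np.array([x,y,z])-st['tool_pos'])/1000; r=(R0.inv()*R1).as_rotvec()
    print('to',(x,y,z,yawdeg),'shift',np.round(s,4).tolist(),'turn',np.round(r,4).tolist(),'rows>=',round(max(np.linalg.norm(s)/.0625,np.degrees(np.linalg.norm(r))/10.7),1))
E
python3 - <<'E'
from h import *
p=cv2.imread('pics/top0.png');d=np.load('pics/top0.npy');C=cam('top')
hsv=cv2.cvtColor(p,cv2.COLOR_BGR2HSV);m=cv2.inRange(hsv,(8,70,100),(25,255,255));roi=np.zeros_like(m);roi[140:250,275:365]=m[140:250,275:365]
cs,_=cv2.findContours(roi,cv2.RETR_EXTERNAL,cv2.CHAIN_APPROX_NONE);c=max(cs,key=cv2.contourArea)[:,0]
P=np.array([ray(C,u,v,10)[:2] for u,v in c],np.float32);print('board',mar(P))
W=cloud(C,d)
for n,a in dict(tumb=(829,-175,60,20,200),mug=(830,140,90,20,200),cup=(274,-259,60,20,200)).items():
    P=W[(abs(W[...,0]-a[0])<a[2])&(abs(W[...,1]-a[1])<a[2])];print(n,np.nanmax(P[:,2]))
go(440,-169,130,-100)
go(440,-169,11,-100)
E
```

```text
board (array([614.4,  -5.4, 239.1, 168.9,   2. ]), 310)
tumb 115.04956306508001
mug 94.41702383270821
cup 90.51248843793125
to (440, -169, 130, -100) shift [-0.3353, -0.3722, 0.0844] turn [0.0003, 0.0012, 0.4683] rows>= 8.1
to (440, -169, 11, -100) shift [-0.3351, -0.3722, 0.2034] turn [0.0003, 0.0012, 0.4683] rows>= 8.6
```

Call:
{"method": "move_arm", "body": {"series": [[0.4, [-0.04, -0.045, 0.01], [0, 0, 0.09]], [0.4, [-0.08, -0.09, 0.02], [0, 0, 0.18]], [0.4, [-0.12, -0.135, 0.03], [0, 0, 0.28]], [0.4, [-0.16, -0.18, 0.04], [0, 0, 0.37]], [0.4, [-0.2, -0.225, 0.05], [0, 0, 0.468]]], "force": 15}}

```text
time_s: 0.72
tool_pos: [339.0, -339.9, 164.2]
tcp_rot: [-3.141, 0.0, -1.749]
wrist_force: [0.5, -0.7, -0.7]
opening: 64.1
```

```bash
python3 - <<'E'
from h import *
st=readout.get_state();print(st['tool_pos'],st['tcp_rot'],st['opening'],st['time_s'])
go(440,-169,130,-100)
E
```

```text
[ 339.04995765 -339.90315671  164.24289714] [-3.14145772e+00  3.92830927e-06 -1.74853048e+00] 64.0836632148286 0.725
to (440, -169, 130, -100) shift [-0.1861, -0.0691, 0.0343] turn [-0.0001, 0.0, -0.0032] rows>= 3.2
```

Call:
{"method": "move_arm", "body": {"series": [[0.4, [-0.06, -0.022, 0.01], [0, 0, 0]], [0.4, [-0.12, -0.044, 0.02], [0, 0, 0]], [0.4, [-0.186, -0.069, 0.034], [0, 0, 0]], [0.4, [-0.186, -0.069, 0.034], [0, 0, 0]]]}}

```text
time_s: 1.23
tool_pos: [439.3, -167.5, 129.8]
tcp_rot: [3.14, 0.001, -1.741]
wrist_force: [0.2, -0.7, -0.1]
opening: 64.3
```

```bash
python3 - <<'E'
from h import *
p,d,C,W,st=see('wrist','w1')
print(st['tool_pos'],np.degrees(st['tcp_rot']))
P=fit(W,440,-169,45,40,58);print(mar(P))
p,d,C,W,st=see('top','t1')
for k,a in dict(slim=(645,162,45,44,60),wide=(447,62,45,42,60),pA=(654,-173,40,42,56)).items(): print(k,mar(fit(W,*a)))
E
```

```text
[ 439.27286249 -167.51644916  129.82942593] [ 1.79929812e+02  3.45156334e-02 -9.97638850e+01]
(array([ 437.6, -170.2,   54.4,   40. ,   -9.8]), 3603)
slim (array([647.7, 166.3,  39.6,  38.3,   1.8]), 213)
wide (array([444. ,  60.9,  51.5,  49.9, -44. ]), 375)
pA (array([ 650.1, -171.5,   53.4,   39.7,    1.8]), 342)
```

View pics/w1.png

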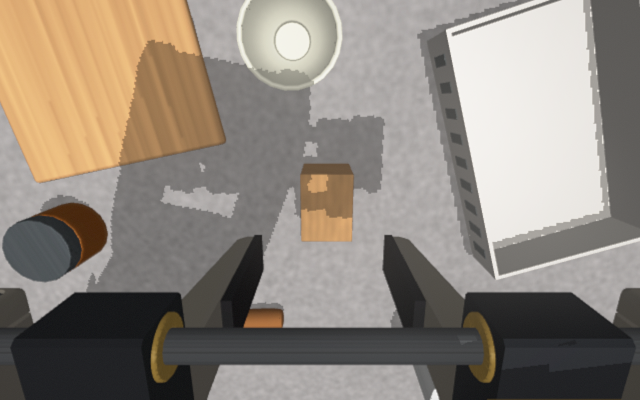

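The wrist view shows the packet's top at about (327,205), squarely between the open fingers. The bowl is at (292,40) and the spoon handle is below, clear of both fingers. I'll go down.

```bash
python3 - <<'E'
from h import *
go(438.5,-169.8,11,-100)
E
```

```text
to (438.5, -169.8, 11, -100) shift [0.0004, 0.0001, 0.1192] turn [0.0009, 0.0001, 0.003] rows>= 1.9
```

Call:
{"method": "move_arm", "body": {"series": [[0.4, [0, 0, 0.04], [0, 0, 0]], [0.4, [0, 0, 0.08], [0, 0, 0]], [0.4, [0, 0, 0.119], [0, 0, 0.003]], [0.4, [0, 0, 0.119], [0, 0, 0.003]], [-0.3, [0, 0, 0.119], [0, 0, 0.003]]]}}

```text
time_s: 1.95
tool_pos: [438.9, -171.6, 12.7]
tcp_rot: [-3.141, -0.0, -1.749]
wrist_force: [0.4, 0.4, -0.3]
opening: 56.1
```

Call:
{"method": "move_arm", "body": {"series": [[-0.3, [0, 0, 0], [0, 0, 0]], [-0.3, [0, 0, 0], [0, 0, 0]], [-0.3, [0, 0, -0.01], [0, 0, 0]], [-0.3, [0, 0, -0.05], [0, 0, 0]], [-0.3, [0, 0, -0.09], [0, 0, 0]]]}}

```text
time_s: 2.58
tool_pos: [438.3, -170.1, 103.2]
tcp_rot: [3.141, 0.0, -1.748]
wrist_force: [1.1, 0.3, -1.6]
opening: 40.2
```

```bash
python3 - <<'E'
from h import *
b=np.array([461.5,-345.8]);a=np.radians(7.8);ex=np.array([np.cos(a),np.sin(a)])
for s in(-48,48): print(s,b+s*ex)
q=b-48*ex
print(readout.get_state()['opening'])
go(*q,100,-82.2);go(*q,15,-82.2)
E
```

```text
-48 [ 413.94410366 -352.31434748]
48 [ 509.05589634 -339.28565252]
40.167363105584684
to (np.float64(413.9441036573707), np.float64(-352.31434747684665), 100, -82.2) shift [0.1836, -0.0081, 0.0031] turn [0.0004, 0.0002, -0.3131] rows>= 2.9
to (np.float64(413.9441036573707), np.float64(-352.31434747684665), 15, -82.2) shift [0.1836, -0.0081, 0.0881] turn [0.0004, 0.0002, -0.3131] rows>= 3.3
```

Call:
{"method": "move_arm", "body": {"series": [[-0.3, [0.05, -0.002, 0.0], [0, 0, -0.1]], [-0.3, [0.1, -0.004, 0.0], [0, 0, -0.2]], [-0.3, [0.15, -0.006, 0.0], [0, 0, -0.3]], [-0.3, [0.1836, -0.0081, 0.003], [0, 0, -0.313]], [-0.3, [0.1836, -0.0081, 0.02], [0, 0, -0.313]]]}}

```text
time_s: 3.2
tool_pos: [414.9, -355.2, 82.8]
tcp_rot: [-3.139, -0.003, -1.437]
wrist_force: [0.2, -0.2, -1.0]
opening: 39.6
```

```bash
python3 - <<'E'
from h import *
go(413.9,-352.3,15.5,-82.2)
p,d,C,W,st=see('wrist','w2')
E
```

```text
to (413.9, -352.3, 15.5, -82.2) shift [-0.0032, 0.0008, 0.0673] turn [-0.0024, -0.0029, -0.0026] rows>= 1.1
```

View pics/w2.png

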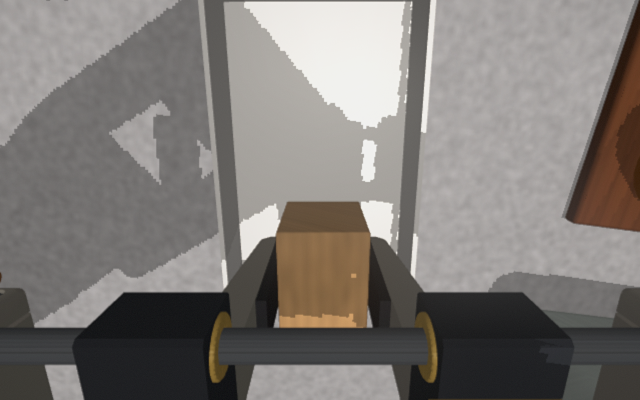

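The wrist view shows the packet held at (323,260), centred between the basket walls at (215) and (420). I'll lower and release it.

Call:
{"method": "move_arm", "body": {"series": [[-0.3, [0, 0, 0.03], [0, 0, 0]], [-0.3, [0, 0, 0.055], [0, 0, 0]], [-0.3, [0, 0, 0.067], [0, 0, 0]], [-0.3, [0, 0, 0.067], [0, 0, 0]], [0.15, [0, 0, 0.067], [0, 0, 0]]]}}

```text
time_s: 3.88
tool_pos: [414.6, -352.3, 15.1]
tcp_rot: [-3.141, -0.0, -1.434]
wrist_force: [-0.6, 0.2, 0.6]
opening: 47.9
```

Call:
{"method": "move_arm", "body": {"series": [[0.15, [0, 0, 0], [0, 0, 0]], [0.15, [0, 0, 0], [0, 0, 0]], [0.15, [0, 0, -0.04], [0, 0, 0]], [0.15, [0, 0, -0.08], [0, 0, 0]], [0.15, [0, 0, -0.12], [0, 0, 0]]]}}

```text
time_s: 4.5
tool_pos: [414.1, -352.5, 136.0]
tcp_rot: [3.142, -0.0, -1.435]
wrist_force: [-0.1, -0.6, 0.0]
opening: 53.2
```

```bash
python3 - <<'E'
from h import *
go(650.5,-171.5,135,-89)
E
```

```text
to (650.5, -171.5, 135, -89) shift [-0.1474, -0.2587, 0.001] turn [0.0, -0.0, 0.1182] rows>= 4.8
```

Call:
{"method": "move_arm", "body": {"series": [[0.4, [-0.029, -0.052, 0], [0, 0, 0.03]], [0.4, [-0.058, -0.104, 0], [0, 0, 0.06]], [0.4, [-0.088, -0.155, 0], [0, 0, 0.09]], [0.4, [-0.118, -0.207, 0], [0, 0, 0.118]], [0.4, [-0.1474, -0.2587, 0], [0, 0, 0.118]]]}}

```text
time_s: 5.12
tool_pos: [652.0, -170.2, 134.9]
tcp_rot: [-3.141, -0.0, -1.553]
wrist_force: [0.4, -1.0, -0.8]
opening: 64.2
```

Call:
{"method": "move_arm", "body": {"series": [[0.4, [0, 0, 0], [0, 0, 0]], [0.4, [0, 0, 0], [0, 0, 0]]]}}

```text
time_s: 5.38
tool_pos: [649.8, -171.6, 134.2]
tcp_rot: [3.14, -0.0, -1.552]
wrist_force: [-0.3, -0.4, -0.7]
opening: 64.2
```

```bash
python3 - <<'E'
from h import *
p,d,C,W,st=see('wrist','w3')
print(st['tool_pos'],np.degrees(st['tcp_rot']))
P=fit(W,650.5,-171.5,45,40,58);r,_=mar(P);print(r)
print('inbasket',*mar(fit(see('top','t2')[3],414,-352,50,44,60)))
go(r[0],r[1],11,r[4]-90,st)
E
```

```text
[ 649.83610326 -171.55434851  134.24942304] [ 1.79934249e+02 -3.25790779e-03 -8.89431196e+01]
[ 647.7 -172.4   54.6   39.9    1.1]
inbasket [0. 0. 0. 0. 0.] 0
to (np.float64(647.7), np.float64(-172.4), 11, np.float64(-88.9)) shift [0.0008, 0.002, 0.1233] turn [0.0011, -0.0001, -0.0008] rows>= 2.0
```

View pics/w3.png

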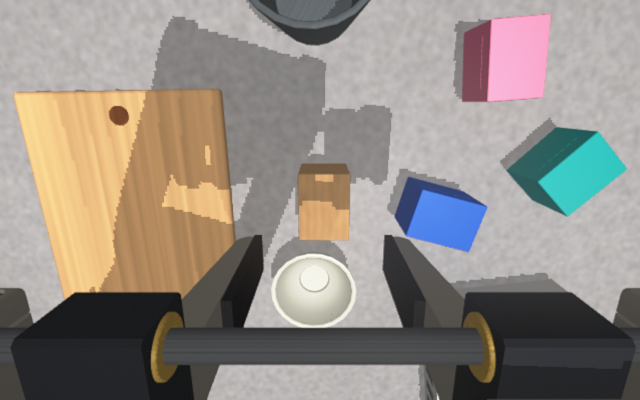

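View pics/t2.png

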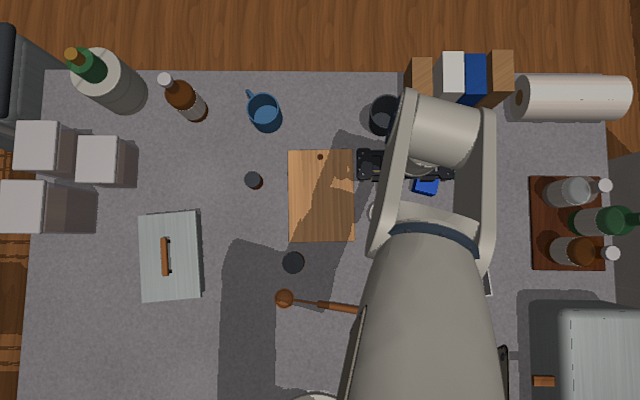

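The wrist view shows the brown packet at (324,202), between the bowl at (314,290) and the blue box at (440,213). Both fingers have a clear way down, so I'll descend.

Call:
{"method": "move_arm", "body": {"series": [[0.4, [0, 0.001, 0.04], [0, 0, 0]], [0.4, [0, 0.001, 0.08], [0, 0, 0]], [0.4, [0, 0.001, 0.123], [0, 0, 0]], [0.4, [0, 0.001, 0.123], [0, 0, 0]], [-0.3, [0, 0.001, 0.123], [0, 0, 0]]]}}

```text
time_s: 6.1
tool_pos: [650.0, -172.5, 13.1]
tcp_rot: [-3.14, -0.0, -1.554]
wrist_force: [-0.1, -0.3, 0.7]
opening: 56.1
```

Call:
{"method": "move_arm", "body": {"series": [[-0.3, [0, 0, 0], [0, 0, 0]], [-0.3, [0, 0, 0], [0, 0, 0]], [-0.3, [0, 0, -0.02], [0, 0, 0]], [-0.3, [0, 0, -0.06], [0, 0, 0]], [-0.3, [0, 0, -0.1], [0, 0, 0]]]}}

```text
time_s: 6.72
tool_pos: [649.6, -171.4, 113.9]
tcp_rot: [-3.141, -0.0, -1.553]
wrist_force: [-0.1, 0.8, -0.6]
opening: 39.8
```

```bash
python3 - <<'E'
from h import *
go(509,-339.3,110,-82.2)
E
```

```text
to (509, -339.3, 110, -82.2) shift [0.1654, 0.1435, 0.0039] turn [-0.0003, -0.0, -0.1182] rows>= 3.5
```

Call:
{"method": "move_arm", "body": {"series": [[-0.3, [0.04, 0.035, 0], [0, 0, -0.03]], [-0.3, [0.08, 0.07, 0], [0, 0, -0.06]], [-0.3, [0.125, 0.107, 0], [0, 0, -0.09]], [-0.3, [0.1654, 0.1435, 0.004], [0, 0, -0.118]], [-0.3, [0.1654, 0.1435, 0.004], [0, 0, -0.118]]]}}

```text
time_s: 7.35
tool_pos: [506.8, -341.8, 108.7]
tcp_rot: [3.141, -0.001, -1.439]
wrist_force: [0.4, 0.4, -0.7]
opening: 40.0
```

```bash
python3 - <<'E'
from h import *
p,d,C,W,st=see('wrist','w4')
go(509,-339.3,15.5,-82.2)
E
```

```text
to (509, -339.3, 15.5, -82.2) shift [-0.0013, -0.0008, 0.0933] turn [-0.0007, -0.0004, -0.0034] rows>= 1.5
```

View pics/w4.png

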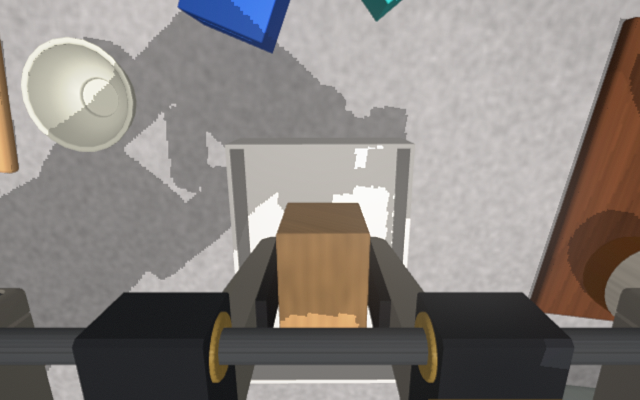

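The packet at (323,250) is centred over the basket's far half, so I'll lower it.

Call:
{"method": "move_arm", "body": {"series": [[-0.3, [0, 0, 0.04], [0, 0, 0]], [-0.3, [0, 0, 0.075], [0, 0, 0]], [-0.3, [0, 0, 0.093], [0, 0, 0]], [-0.3, [0, 0, 0.093], [0, 0, 0]], [0.15, [0, 0, 0.093], [0, 0, 0]]]}}

```text
time_s: 8.02
tool_pos: [510.1, -339.4, 15.5]
tcp_rot: [-3.141, -0.001, -1.434]
wrist_force: [0.7, -0.2, 0.7]
opening: 47.5
```

Call:
{"method": "move_arm", "body": {"series": [[0.15, [0, 0, 0], [0, 0, 0]], [0.15, [0, 0, 0], [0, 0, 0]], [0.15, [0, 0, -0.04], [0, 0, 0]], [0.15, [0, 0, -0.1], [0, 0, 0]], [0.15, [0, 0, -0.15], [0, 0, 0]]]}}

```text
time_s: 8.65
tool_pos: [509.2, -339.6, 167.0]
tcp_rot: [-3.141, -0.001, -1.435]
wrist_force: [-0.0, -0.5, 0.2]
opening: 53.0
```

```bash
python3 - <<'E'
from h import *
go(458,360,170,-84)
E
```

```text
to (458, 360, 170, -84) shift [-0.7001, -0.0438, -0.0035] turn [-0.0009, -0.0008, 0.0309] rows>= 11.2
```

Call:
{"method": "move_arm", "body": {"series": [[-0.2, [-0.055, -0.004, 0], [0, 0, 0]], [-0.2, [-0.11, -0.008, 0], [0, 0, 0.01]], [-0.2, [-0.165, -0.012, 0], [0, 0, 0.01]], [-0.2, [-0.22, -0.016, 0], [0, 0, 0.02]], [-0.2, [-0.28, -0.018, 0], [0, 0, 0.03]]]}}

```text
time_s: 9.28
tool_pos: [489.0, -58.1, 165.1]
tcp_rot: [-3.14, -0.0, -1.466]
wrist_force: [1.0, 0.3, -0.6]
opening: 36.7
```

Call:
{"method": "move_arm", "body": {"series": [[-0.2, [-0.055, -0.003, 0], [0, 0, 0]], [-0.2, [-0.11, -0.006, 0], [0, 0, 0]], [-0.2, [-0.165, -0.009, 0], [0, 0, 0]], [-0.2, [-0.22, -0.012, 0], [0, 0, 0]], [-0.2, [-0.28, -0.015, 0], [0, 0, 0]]]}}

```text
time_s: 9.9
tool_pos: [474.2, 222.1, 165.1]
tcp_rot: [-3.141, 0.0, -1.465]
wrist_force: [0.8, -0.8, 0.8]
opening: 36.9
```

```bash
python3 - <<'E'
from h import *
print(readout.get_state()['joints'])
go(458,360,170,-84)
W=see('top','t3')[3]
for a in((414,-352),(509,-339)): print(mar(fit(W,*a,42,47,58)), mar(fit(W,*a,42,20,47)))
E
```

```text
[ 4.35312080e-01  2.52084326e-01  1.89812661e+00 -1.60442741e-04
  9.90322683e-01  1.90083199e+00]
to (458, 360, 170, -84) shift [-0.1388, 0.0016, -0.0048] turn [-0.001, 0.0002, 0.0006] rows>= 2.2
(array([ 413.8, -350.9,   54.2,   41.1,    7.5]), 385) (array([ 414.1, -349.5,   53.5,   40. ,    7.4]), 96)
(array([ 508.6, -338. ,   53.9,   40.6,    8. ]), 374) (array([ 516.3, -323.8,   65. ,   30.7,  -27.7]), 78)
```

View pics/t3.png

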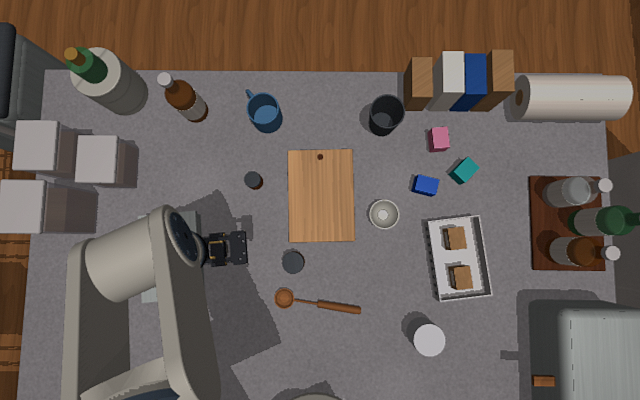

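Both packets stand in the basket at (457,238) and (461,276), and the rest of the scene hasn't changed. I'll go on to the lid.

Call:
{"method": "move_arm", "body": {"series": [[-0.2, [-0.05, 0, 0], [0, 0, 0]], [-0.2, [-0.1, 0.001, 0], [0, 0, 0]], [-0.2, [-0.139, 0.0016, 0], [0, 0, 0]], [-0.2, [-0.139, 0.0016, 0], [0, 0, 0]], [-0.2, [-0.139, 0.0016, 0], [0, 0, 0]]]}}

```text
time_s: 10.58
tool_pos: [457.9, 357.8, 164.6]
tcp_rot: [3.141, -0.001, -1.465]
wrist_force: [-0.6, 0.4, -0.1]
opening: 36.4
```

```bash
python3 - <<'E'
from h import *
p,d,C,W,st=see('wrist','w5')
print(st['tool_pos'])
r,n=mar(fit(W,458,360,60,82,105));print(r,n);print(mar(fit(W,458,360,130,56,72)))
go(457.5,359.5,71,-84)
E
```

```text
[457.86893664 357.81581886 164.55526648]
[454.6 359.7  89.7  13.8   5.8] 2208
(array([453.4, 359.7, 209.7, 141.7,   6. ]), 34746)
to (457.5, 359.5, 71, -84) shift [-0.0022, 0.0003, 0.0936] turn [0.0003, -0.0005, 0.0006] rows>= 1.5
```

View pics/w5.png

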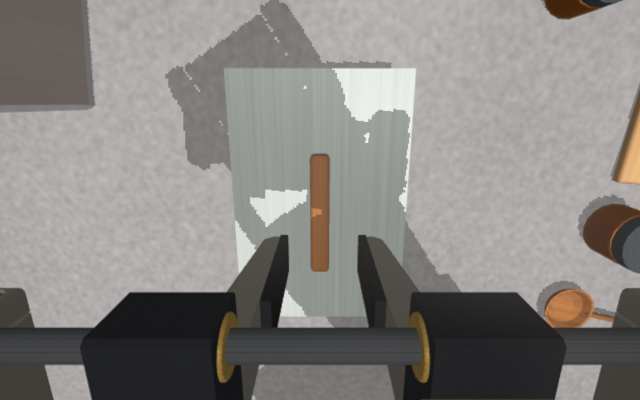

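The bar handle is at (320,212), centred between the fingers. I'll descend and grip.

Call:
{"method": "move_arm", "body": {"series": [[-0.2, [-0.0015, 0.0012, 0.04], [0, 0, 0]], [-0.2, [-0.0015, 0.0012, 0.08], [0, 0, 0]], [-0.2, [-0.0015, 0.0012, 0.0936], [0, 0, 0]], [-0.2, [-0.0015, 0.0012, 0.0936], [0, 0, 0]], [-0.9, [-0.0015, 0.0012, 0.0936], [0, 0, 0]]], "force": 35}}

```text
time_s: 11.25
tool_pos: [457.7, 360.2, 72.4]
tcp_rot: [-3.14, 0.001, -1.465]
wrist_force: [-0.2, 0.3, 0.2]
opening: 28.8
```

Call:
{"method": "move_arm", "body": {"series": [[-0.9, [0, 0, 0], [0, 0, 0]], [-0.9, [0, 0, 0], [0, 0, 0]], [-0.9, [0, 0, 0], [0, 0, 0]]]}}

```text
time_s: 11.62
tool_pos: [457.3, 360.3, 72.1]
tcp_rot: [-3.14, 0.001, -1.465]
wrist_force: [-0.5, -1.5, 6.7]
opening: 14.0
```

```bash
python3 - <<'E'
from h import *
for i in range(1):
    st=readout.get_state();print(st['tool_pos'],np.degrees(st['tcp_rot']),st['opening'],st['wrist_force'])
E
```

```text
[457.33786077 360.2884446   72.13942388] [-1.79911049e+02  4.45544408e-02 -8.39284426e+01] 13.952313787021614 [-0.51515292 -1.4757664   6.73019938]
```

Gripped at 14 mm, with the tool at (457.3, 360.3, 72). I'll lift straight up.

Call:
{"method": "move_arm", "body": {"series": [[-0.9, [0, 0, -0.01], [0, 0, 0]], [-0.9, [0, 0, -0.03], [0, 0, 0]], [-0.9, [0, 0, -0.06], [0, 0, 0]], [-0.9, [0, 0, -0.09], [0, 0, 0]], [-0.9, [0, 0, -0.09], [0, 0, 0]]]}}

```text
time_s: 12.25
tool_pos: [457.8, 360.8, 163.3]
tcp_rot: [-3.138, 0.002, -1.465]
wrist_force: [0.9, 0.4, -3.9]
opening: 13.8
```

```bash
python3 - <<'E'
from h import *
go(614.4,-5.4,162,-88)
go(614.4,-5.4,35,-88)
W=see('scene','s1')[3]
E
```

```text
to (614.4, -5.4, 162, -88) shift [0.3807, -0.117, 0.0008] turn [-0.0036, 0.0025, 0.071] rows>= 6.4
to (614.4, -5.4, 35, -88) shift [0.381, -0.1165, 0.1278] turn [-0.0036, 0.0025, 0.071] rows>= 6.7
```

View pics/s1.png

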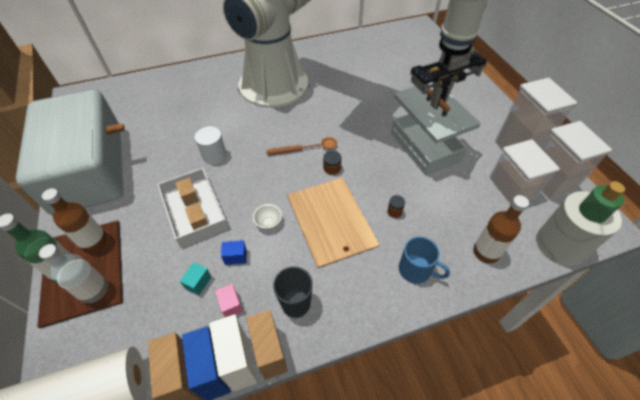

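The scene view shows the lid held clear of the tin at (437,108). Now to the board.

Call:
{"method": "move_arm", "body": {"series": [[-0.9, [0.05, -0.015, 0], [0, 0, 0.01]], [-0.9, [0.1, -0.03, 0], [0, 0, 0.02]], [-0.9, [0.15, -0.045, 0], [0, 0, 0.03]], [-0.9, [0.2, -0.06, 0], [0, 0, 0.05]], [-0.9, [0.25, -0.076, 0], [0, 0, 0.071]]]}}

```text
time_s: 12.92
tool_pos: [558.0, 117.5, 159.2]
tcp_rot: [3.139, -0.0, -1.537]
wrist_force: [-0.3, 0.2, -3.8]
opening: 14.0
```

```bash
python3 - <<'E'
from h import *
go(614.4,-5.4,70,-88)
W=see('top','t4')[3]
c=np.array([457,360.])
a=np.radians(6);m=(abs(W[...,0]-457)<85)&(abs(W[...,1]-360)<50);print(np.nanpercentile(W[m][:,2],[1,50,99]))
print(mar(fit(W,457,360,125,54,68)))
E
```

```text
to (614.4, -5.4, 70, -88) shift [0.1247, -0.0524, 0.0891] turn [0.0026, -0.0004, -0.0007] rows>= 2.6
nan
(array([453.6, 417.8, 197.6,  36.6,  -1.9]), 211)
  return np.nanmean(a, axis, out=out, keepdims=keepdims)
```

View pics/t4.png

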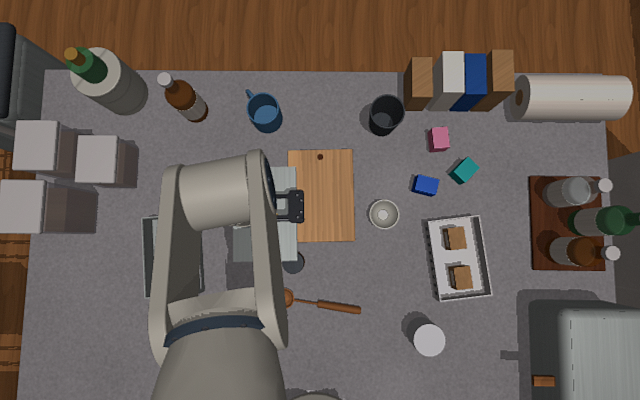

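Call:
{"method": "move_arm", "body": {"series": [[-0.9, [0.045, -0.02, 0], [0, 0, 0]], [-0.9, [0.09, -0.04, 0.01], [0, 0, 0]], [-0.9, [0.1247, -0.0524, 0.04], [0, 0, 0]], [-0.9, [0.1247, -0.0524, 0.08], [0, 0, 0]], [-0.9, [0.1247, -0.0524, 0.089], [0, 0, 0]]]}}

```text
time_s: 13.6
tool_pos: [612.1, -3.7, 68.0]
tcp_rot: [3.134, 0.0, -1.537]
wrist_force: [-1.8, 0.2, -2.9]
opening: 13.9
```

```bash
python3 - <<'E'
from h import *
see('wrist','w6')
print(readout.get_state()['tool_pos']);go(614.4,-5.4,34.5,-88)
E
```

```text
[612.78145643  -3.32407766  68.54265445]
to (614.4, -5.4, 34.5, -88) shift [0.0021, -0.0017, 0.034] turn [0.006, 0.0004, -0.0002] rows>= 0.5
```

View pics/w6.png

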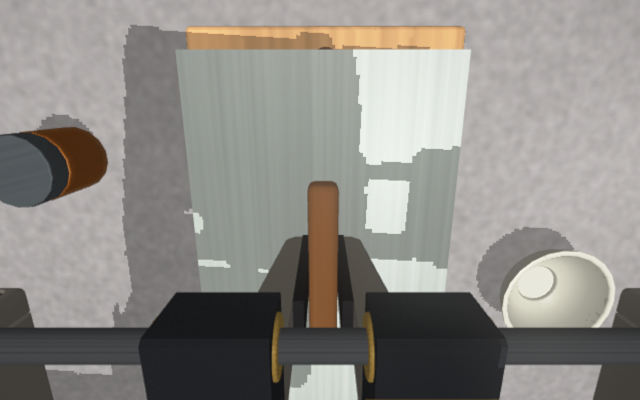

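Call:
{"method": "move_arm", "body": {"series": [[-0.9, [0.002, -0.001, 0.015], [0, 0, 0]], [-0.9, [0.002, -0.001, 0.026], [0, 0, 0]], [-0.9, [0.002, -0.001, 0.032], [0, 0, 0]], [-0.9, [0.002, -0.001, 0.0345], [0, 0, 0]], [-0.9, [0.002, -0.001, 0.0345], [0, 0, 0]]]}}

```text
time_s: 14.28
tool_pos: [616.6, -5.4, 37.7]
tcp_rot: [-3.141, -0.0, -1.536]
wrist_force: [1.1, -0.5, -3.8]
opening: 13.6
```

```bash
python3 - <<'E'
from h import *
st=readout.get_state();print(st['tool_pos'],st['tcp_rot'],st['wrist_force'],st['torque'])
E
```

```text
[616.62174502  -5.42024409  37.65947939] [-3.14132095e+00 -1.56706571e-05 -1.53590048e+00] [ 1.05968229 -0.48981684 -3.81113742] [ 0.06721499 -0.0151946  -0.00377282]
```

Call:
{"method": "move_arm", "body": {"series": [[-0.9, [0, 0, 0.001], [0, 0, 0]], [-0.9, [0, 0, 0.002], [0, 0, 0]], [-0.9, [0, 0, 0.003], [0, 0, 0]], [-0.9, [0, 0, 0.003], [0, 0, 0]]]}}

```text
time_s: 14.78
tool_pos: [616.4, -5.5, 34.4]
tcp_rot: [3.141, 0.0, -1.536]
wrist_force: [-0.1, -0.1, -3.3]
opening: 13.3
```

Call:
{"method": "move_arm", "body": {"series": [[-0.9, [0, 0, 0.001], [0, 0, 0]], [-0.9, [0, 0, 0.002], [0, 0, 0]], [-0.9, [0, 0, 0.002], [0, 0, 0]]]}}

```text
time_s: 15.15
tool_pos: [616.6, -5.5, 34.1]
tcp_rot: [-3.141, -0.0, -1.536]
wrist_force: [-6.5, 0.4, 13.6]
opening: 14.0
```

Contact made, so I'll release.

Call:
{"method": "move_arm", "body": {"series": [[-0.9, [0, 0, -0.001], [0, 0, 0]], [-0.3, [0, 0, -0.001], [0, 0, 0]], [-0.3, [0, 0, -0.001], [0, 0, 0]], [-0.3, [0, 0, -0.001], [0, 0, 0]], [-0.3, [0, 0, -0.05], [0, 0, 0]]]}}

```text
time_s: 15.78
tool_pos: [613.7, -5.5, 79.6]
tcp_rot: [3.134, 0.0, -1.536]
wrist_force: [0.0, -0.4, -0.6]
opening: 32.3
```

```bash
python3 - <<'E'
from h import *
print(readout.get_state()['tool_pos']);go(647,166,150,-84)
E
```

```text
[613.65858607  -5.45120563  79.59551186]
to (647, 166, 150, -84) shift [-0.1702, -0.0388, -0.0706] turn [0.0071, 0.0006, -0.0699] rows>= 3.0
```

Call:
{"method": "move_arm", "body": {"series": [[-0.3, [0, 0, -0.04], [0, 0, 0]], [0.3, [-0.04, -0.01, -0.07], [0, 0, -0.02]], [0.3, [-0.09, -0.02, -0.07], [0, 0, -0.04]], [0.3, [-0.14, -0.03, -0.07], [0, 0, -0.07]], [0.3, [-0.17, -0.037, -0.07], [0, 0, -0.07]]], "force": 20}}

```text
time_s: 16.4
tool_pos: [647.7, 168.1, 152.6]
tcp_rot: [-3.141, 0.0, -1.464]
wrist_force: [-0.3, -0.1, 0.4]
opening: 59.8
```

```bash
cat >> h.py <<'E'
def circ(P):
    h=cv2.convexHull(P)[:,0]; A=np.c_[2*h,np.ones(len(h))];s=np.linalg.lstsq(A,(h**2).sum(1),rcond=None)[0]
    return np.round([s[0],s[1],np.sqrt(s[2]+s[0]**2+s[1]**2)],1),len(P)
E
python3 - <<'E'
from h import *
p,d,C,W,st=see('wrist','w7')
print(st['tool_pos']);print(circ(fit(W,648,166,45,44,60)))
go(648,166,12,-84)
W=see('scene','s2')[3]
print(mar(fit(W,616,-5,125,20,32)),mar(fit(W,616,-5,60,42,65)))
print('tin',mar(fit(W,457,360,125,55,68)),circ(fit(W,446,62,45,42,60)))
E
```

```text
[647.71523028 168.05946439 152.55052847]
(array([646.7, 166.2,  20.3]), 1936)
to (648, 166, 12, -84) shift [0.0052, 0.001, 0.1405] turn [-0.0014, 0.0018, 0.0023] rows>= 2.2
(array([618.2, -30.8, 212.2, 192.8,   2.3]), 3446) (array([617.2,  -6.2,  90.5,  13.8,   2. ]), 187)
tin (array([459.5, 361.1, 198.9, 131.9,   6. ]), 133) (array([446.9,  60.1,  26.4]), 222)
```

View pics/w7.png

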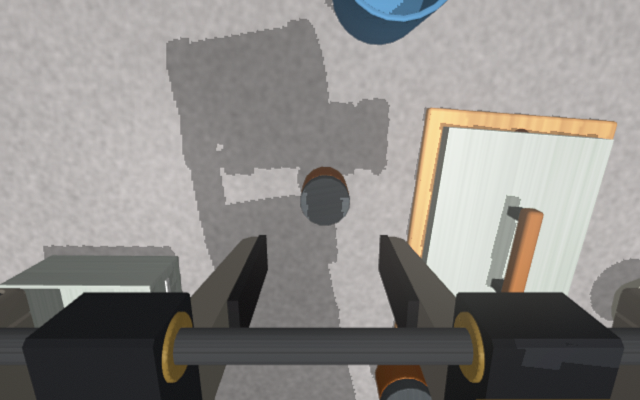

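View pics/s2.png

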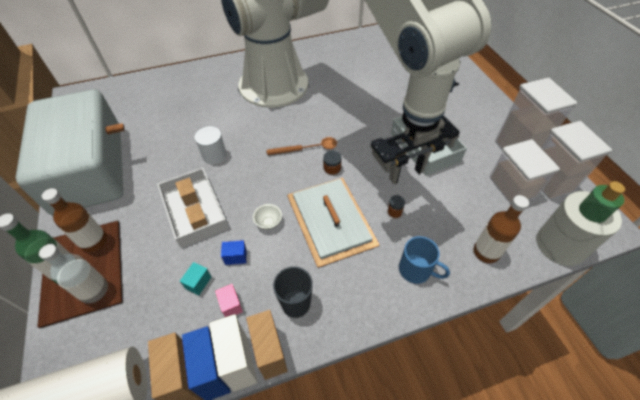

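The lid lies flat on the board at (333,218) in the scene view. The slim jar is at (325,200) in the wrist view. I'll let the arm settle and re-check.

Call:
{"method": "move_arm", "body": {"series": [[0.3, [0, 0, 0], [0, 0, 0]], [0.3, [0, 0, 0], [0, 0, 0]]]}}

```text
time_s: 16.75
tool_pos: [647.3, 164.4, 152.4]
tcp_rot: [3.141, -0.0, -1.467]
wrist_force: [0.3, 0.1, 0.2]
opening: 59.5
```

```bash
python3 - <<'E'
from h import *
p,d,C,W,st=see('wrist','w8')
print(st['tool_pos']);print(circ(fit(W,648,166,45,44,60)))
go(648,166,12,-84,st)
E
```

```text
[647.31585036 164.43713415 152.36663296]
(array([646.6, 166.2,  20.3]), 1934)
to (648, 166, 12, -84) shift [-0.0015, -0.0009, 0.1404] turn [0.0005, -0.0003, -0.001] rows>= 2.2
```

Call:
{"method": "move_arm", "body": {"series": [[0.3, [0, -0.0005, 0.05], [0, 0, 0]], [0.3, [0, -0.0005, 0.1], [0, 0, 0]], [0.3, [0, -0.0005, 0.14], [0, 0, 0]], [0.3, [0, -0.0005, 0.14], [0, 0, 0]], [-0.3, [0, -0.0005, 0.14], [0, 0, 0]]]}}

```text
time_s: 17.42
tool_pos: [649.1, 165.5, 14.0]
tcp_rot: [-3.14, 0.0, -1.467]
wrist_force: [-0.1, 0.6, 0.7]
opening: 51.8
```

Call:
{"method": "move_arm", "body": {"series": [[-0.3, [0, 0, 0], [0, 0, 0]], [-0.3, [0, 0, 0], [0, 0, 0]], [-0.3, [0, 0, -0.02], [0, 0, 0]], [-0.3, [0, 0, -0.08], [0, 0, 0]], [-0.3, [0, 0, -0.12], [0, 0, 0]]]}}

```text
time_s: 18.05
tool_pos: [648.8, 166.0, 136.5]
tcp_rot: [-3.139, 0.0, -1.466]
wrist_force: [0.9, -0.3, -2.2]
opening: 41.3
```

```bash
python3 - <<'E'
from h import *
st=readout.get_state();print(st['opening'])
b=np.array([457,360.]);a=np.radians(6);ex=np.array([np.cos(a),np.sin(a)])
q=b+48*ex;print(q,b-48*ex)
go(*q,130,-84)
W=see('top','t5')[3]
for z in((50,68),(42,68)): print('tin',mar(fit(W,457,360,125,*z)))
m=(abs(W[...,0]-457)<70)&(abs(W[...,1]-360)<35);print(np.nanpercentile(W[m][:,2],[1,50,99]) if m.any() else 0)
print(circ(fit(W,446,62,45,42,60)))
E
```

```text
41.32024806434575
[504.73705098 365.01736624] [409.26294902 354.98263376]
to (np.float64(504.7370509776771), np.float64(365.01736623684735), 130, -84) shift [-0.213, 0.1225, 0.0062] turn [-0.0028, 0.0005, 0.0001] rows>= 3.9
tin (array([0., 0., 0., 0., 0.]), 0)
tin (array([0., 0., 0., 0., 0.]), 0)
0
(array([443.8,  61. ,  26. ]), 376)
```

View pics/t5.png

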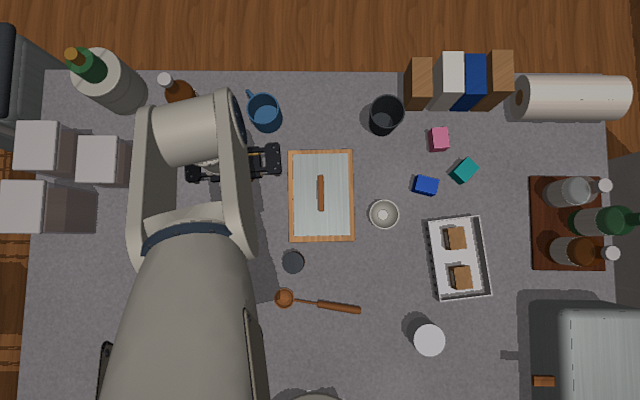

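The lid sits on the board at (321,195) with board showing all round, and the slim jar is in the gripper. I'll carry it to the tin.

Call:
{"method": "move_arm", "body": {"series": [[-0.3, [-0.05, 0.03, 0], [0, 0, 0]], [-0.3, [-0.1, 0.06, 0], [0, 0, 0]], [-0.3, [-0.15, 0.09, 0], [0, 0, 0]], [-0.3, [-0.2, 0.115, 0], [0, 0, 0]], [-0.3, [-0.213, 0.1225, 0], [0, 0, 0]]]}}

```text
time_s: 18.73
tool_pos: [502.1, 367.3, 133.7]
tcp_rot: [-3.141, 0.001, -1.463]
wrist_force: [0.4, -0.6, -1.8]
opening: 41.7
```

Call:
{"method": "move_arm", "body": {"series": [[-0.3, [0, 0, 0], [0, 0, 0]], [-0.3, [0, 0, 0], [0, 0, 0]]]}}

```text
time_s: 18.98
tool_pos: [504.7, 363.8, 132.8]
tcp_rot: [-3.141, -0.0, -1.467]
wrist_force: [0.8, -0.1, -1.4]
opening: 41.1
```

```bash
python3 - <<'E'
from h import *
p,d,C,W,st=see('wrist','w9')
print(st['tool_pos'],st['opening'],mar(fit(W,457,360,125,55,66)))
go(504.7,365,17,-84,st)
E
```

```text
[504.74051484 363.75115829 132.84851053] 41.0953975218789 (array([455.3, 360.7, 197.3, 128.5,   5.6]), 3158)
to (504.7, 365, 17, -84) shift [-0.0013, -0.0, 0.1158] turn [-0.0005, -0.0002, -0.0007] rows>= 1.9
```

View pics/w9.png

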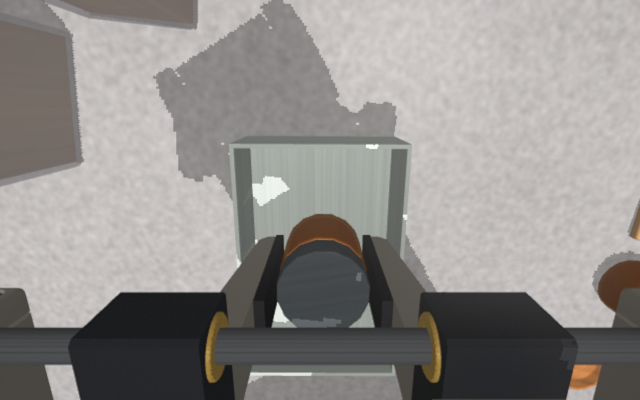

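The tin is empty, and the jar at (322,285) is centred between its walls. I'll lower it.

Call:
{"method": "move_arm", "body": {"series": [[-0.3, [-0.001, 0, 0.05], [0, 0, 0]], [-0.3, [-0.001, 0, 0.09], [0, 0, 0]], [-0.3, [-0.001, 0, 0.108], [0, 0, 0]], [-0.3, [-0.001, 0, 0.114], [0, 0, 0]], [-0.3, [-0.001, 0, 0.116], [0, 0, 0]]]}}

```text
time_s: 19.65
tool_pos: [504.6, 365.6, 17.7]
tcp_rot: [-3.141, 0.0, -1.466]
wrist_force: [-3.5, -4.4, 13.7]
opening: 41.4
```

Call:
{"method": "move_arm", "body": {"series": [[-0.3, [0, 0, 0], [0, 0, 0]], [-0.3, [0, 0, 0.001], [0, 0, 0]]]}}

```text
time_s: 19.9
tool_pos: [505.0, 366.4, 17.6]
tcp_rot: [-3.139, 0.001, -1.466]
wrist_force: [-3.9, -4.0, 19.9]
opening: 41.6
```

On the floor of the tin (z force 20 N). I'll ease off and release.

Call:
{"method": "move_arm", "body": {"series": [[-0.3, [0, 0, -0.0015], [0, 0, 0]], [0.15, [0, 0, -0.0015], [0, 0, 0]], [0.15, [0, 0, -0.0015], [0, 0, 0]], [0.15, [0, 0, -0.0015], [0, 0, 0]], [0.15, [0, 0, -0.03], [0, 0, 0]]]}}

```text
time_s: 20.52
tool_pos: [502.4, 364.7, 43.8]
tcp_rot: [3.138, -0.002, -1.466]
wrist_force: [-1.0, -0.3, 0.2]
opening: 52.7
```

Call:
{"method": "move_arm", "body": {"series": [[0.15, [0, 0, -0.05], [0, 0, 0]], [0.15, [0, 0, -0.1], [0, 0, 0]], [0.15, [0, 0, -0.1], [0, 0, 0]]]}}

```text
time_s: 20.9
tool_pos: [506.1, 367.4, 149.8]
tcp_rot: [-3.135, 0.004, -1.466]
wrist_force: [0.3, -1.0, -0.1]
opening: 52.8
```

```bash
python3 - <<'E'
from h import *
p,d,C,W,st=see('wrist','w10')
print(st['tool_pos'],circ(fit(W,505,365,40,48,62)))
W=see('top','t6')[3];print(circ(fit(W,446,62,45,42,60)))
go(445,61,145,-84)
E
```

```text
[506.11402366 367.43675303 149.75276065] (array([501.7, 365.8,  20.3]), 1990)
(array([443.6,  61.1,  26. ]), 376)
to (445, 61, 145, -84) shift [0.2969, 0.0904, 0.0004] turn [-0.0006, 0.0003, 0.0001] rows>= 5.0
```

View pics/w10.png

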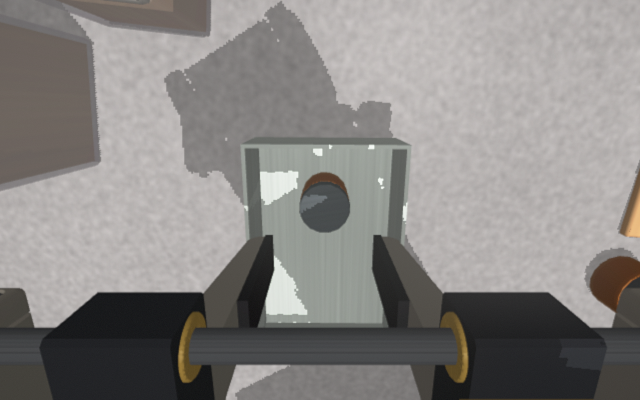

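The slim jar stands upright in the tin at (325,200). Now the wide jar.

Call:
{"method": "move_arm", "body": {"series": [[0.15, [0.05, 0.015, 0], [0, 0, 0]], [0.4, [0.11, 0.033, 0], [0, 0, 0]], [0.65, [0.17, 0.051, 0], [0, 0, 0]], [0.65, [0.23, 0.07, 0], [0, 0, 0]], [0.65, [0.288, 0.088, 0], [0, 0, 0]]]}}

```text
time_s: 21.62
tool_pos: [444.5, 68.2, 143.9]
tcp_rot: [3.139, -0.0, -1.466]
wrist_force: [0.5, -0.9, -0.7]
opening: 76.0
```

Call:
{"method": "move_arm", "body": {"series": [[0.65, [0.009, 0.0024, 0], [0, 0, 0]], [0.65, [0.009, 0.0024, 0], [0, 0, 0]], [0.65, [0.009, 0.0024, 0], [0, 0, 0]]]}}

```text
time_s: 22.0
tool_pos: [445.2, 62.0, 145.0]
tcp_rot: [3.141, 0.0, -1.465]
wrist_force: [-0.4, -0.3, 0.1]
opening: 75.8
```

```bash
python3 - <<'E'
from h import *
p,d,C,W,st=see('wrist','w11')
print(st['tool_pos'],circ(fit(W,446,61,45,42,60)))
go(445,61,12,-84,st)
E
```

```text
[445.20686319  61.95876373 145.03501695] (array([442. ,  60.6,  26.3]), 3312)
to (445, 61, 12, -84) shift [0.001, 0.0002, 0.133] turn [0.0005, 0.0003, 0.0009] rows>= 2.1
```

View pics/w11.png

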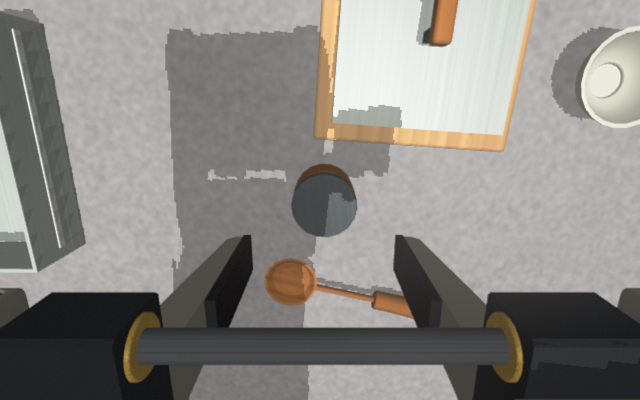

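The wide jar at (324,200) is centred between the fingers, and the spoon is clear.

Call:
{"method": "move_arm", "body": {"series": [[0.65, [0.0005, 0.0015, 0.05], [0, 0, 0]], [0.65, [0.0005, 0.0015, 0.1], [0, 0, 0]], [0.65, [0.0005, 0.0015, 0.133], [0, 0, 0]], [0.65, [0.0005, 0.0015, 0.133], [0, 0, 0]], [-0.1, [0.0005, 0.0015, 0.133], [0, 0, 0]]]}}

```text
time_s: 22.68
tool_pos: [444.3, 61.0, 13.2]
tcp_rot: [-3.141, 0.0, -1.465]
wrist_force: [0.3, -0.6, 0.9]
opening: 67.7
```

Call:
{"method": "move_arm", "body": {"series": [[-0.1, [0, 0, 0], [0, 0, 0]], [-0.1, [0, 0, 0], [0, 0, 0]], [-0.1, [0, 0, -0.02], [0, 0, 0]], [-0.1, [0, 0, -0.08], [0, 0, 0]], [-0.1, [0, 0, -0.12], [0, 0, 0]]]}}

```text
time_s: 23.3
tool_pos: [443.9, 60.2, 135.0]
tcp_rot: [-3.14, 0.0, -1.466]
wrist_force: [0.6, -0.7, -2.4]
opening: 53.7
```

```bash
python3 - <<'E'
from h import *
print(readout.get_state()['opening'])
go(409.3,355,130,-84)
E
```

```text
53.65074423585318
to (409.3, 355, 130, -84) shift [-0.2968, 0.0037, 0.005] turn [-0.0019, 0.0001, -0.0002] rows>= 4.7
```

Call:
{"method": "move_arm", "body": {"series": [[-0.1, [-0.06, 0.001, 0], [0, 0, 0]], [-0.1, [-0.12, 0.0015, 0], [0, 0, 0]], [-0.1, [-0.18, 0.002, 0], [0, 0, 0]], [-0.1, [-0.24, 0.003, 0], [0, 0, 0]], [-0.1, [-0.2968, 0.0037, 0], [0, 0, 0]]]}}

```text
time_s: 23.92
tool_pos: [408.3, 357.0, 133.1]
tcp_rot: [-3.141, 0.0, -1.466]
wrist_force: [1.3, 0.3, -1.0]
opening: 53.5
```

Call:
{"method": "move_arm", "body": {"series": [[-0.1, [0, 0, 0], [0, 0, 0]], [-0.1, [0, 0, 0], [0, 0, 0]], [-0.1, [0, 0, 0], [0, 0, 0]]]}}

```text
time_s: 24.3
tool_pos: [408.8, 353.7, 132.5]
tcp_rot: [3.141, -0.001, -1.467]
wrist_force: [-0.4, -0.2, -1.8]
opening: 53.5
```

```bash
python3 - <<'E'
from h import *
p,d,C,W,st=see('wrist','w12')
print(st['tool_pos'],st['opening'])
go(409.3,355,18,-84,st)
E
```

```text
[408.81117203 353.67035938 132.53512482] 53.5486213058554
to (409.3, 355, 18, -84) shift [-0.0013, -0.0007, 0.1145] turn [0.0004, -0.0005, -0.0012] rows>= 1.8
```

View pics/w12.png

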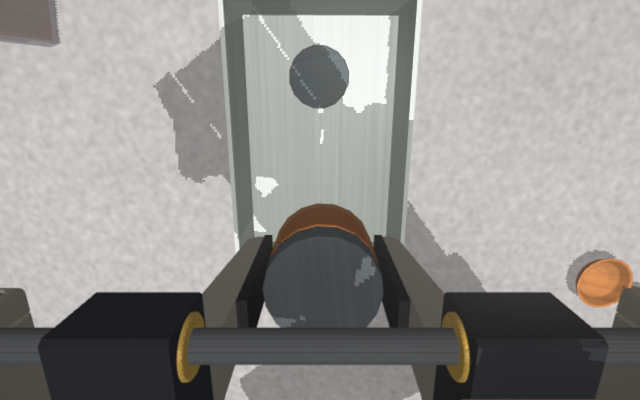

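The slim jar is at (319,76), and the wide jar is centred over the near half of the tin. I'll lower it.

Call:
{"method": "move_arm", "body": {"series": [[-0.1, [-0.001, -0.0005, 0.05], [0, 0, 0]], [-0.1, [-0.001, -0.0005, 0.09], [0, 0, 0]], [-0.1, [-0.001, -0.0005, 0.108], [0, 0, 0]], [-0.1, [-0.001, -0.0005, 0.113], [0, 0, 0]], [-0.1, [-0.001, -0.0005, 0.115], [0, 0, 0]]]}}

```text
time_s: 24.98
tool_pos: [410.0, 356.5, 18.3]
tcp_rot: [-3.14, 0.001, -1.466]
wrist_force: [-0.9, 0.6, -1.9]
opening: 53.6
```

Call:
{"method": "move_arm", "body": {"series": [[-0.1, [0, 0, 0], [0, 0, 0]], [-0.1, [0, 0, 0.001], [0, 0, 0]]]}}

```text
time_s: 25.22
tool_pos: [409.8, 356.6, 17.4]
tcp_rot: [-3.14, 0.001, -1.466]
wrist_force: [0.3, -0.6, -1.2]
opening: 53.3
```

Call:
{"method": "move_arm", "body": {"series": [[-0.1, [0, 0, 0.001], [0, 0, 0]], [-0.1, [0, 0, 0.0015], [0, 0, 0]], [-0.1, [0, 0, 0.0015], [0, 0, 0]]]}}

```text
time_s: 25.6
tool_pos: [409.6, 356.5, 16.7]
tcp_rot: [-3.141, 0.001, -1.466]
wrist_force: [-3.0, -3.0, 17.1]
opening: 53.5
```

Contact, so I'll release.

Call:
{"method": "move_arm", "body": {"series": [[-0.1, [0, 0, -0.001], [0, 0, 0]], [0.4, [0, 0, -0.001], [0, 0, 0]], [0.4, [0, 0, -0.001], [0, 0, 0]], [0.4, [0, 0, -0.001], [0, 0, 0]], [0.4, [0, 0, -0.03], [0, 0, 0]]]}}

```text
time_s: 26.22
tool_pos: [407.9, 355.0, 43.6]
tcp_rot: [3.138, -0.002, -1.466]
wrist_force: [-0.3, 0.2, -0.2]
opening: 64.1
```

Call:
{"method": "move_arm", "body": {"series": [[0.4, [0, 0, -0.05], [0, 0, 0]], [0.4, [0, 0, -0.1], [0, 0, 0]], [0.4, [0, 0, -0.11], [0, 0, 0]]]}}

```text
time_s: 26.6
tool_pos: [410.7, 357.4, 158.3]
tcp_rot: [-3.137, 0.003, -1.466]
wrist_force: [0.1, 0.2, 0.0]
opening: 64.5
```

```bash
python3 - <<'E'
from h import *
p,d,C,W,st=see('wrist','w13')
print(st['tool_pos'],circ(fit(W,409,355,40,48,62)))
W=see('top','t6')[3];print(mar(fit(W,616,-5,60,42,65)),mar(fit(W,616,-5,130,22,32)))
go(616.5,-5.8,140,-88)
E
```

```text
[410.73107621 357.43511468 158.26143399] (array([406.8, 356.1,  26.3]), 3056)
(array([615. ,  -5.7,  86.8,  12.4,   0.8]), 202) (array([616.7, -32.6, 209. , 197.5,   2.5]), 4292)
to (616.5, -5.8, 140, -88) shift [0.382, -0.1678, 0.0157] turn [-0.0017, 0.0013, 0.0699] rows>= 6.7
```

View pics/w13.png

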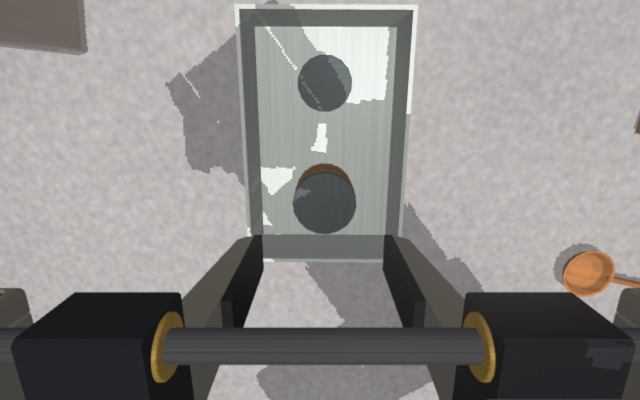

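View pics/t6.png

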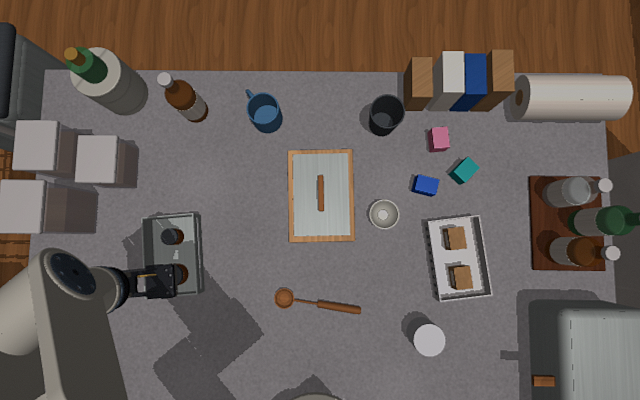

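Both jars stand upright in the tin at (325,83) and (324,200), and no loose jars or packets remain. I'll fetch the lid.

Call:
{"method": "move_arm", "body": {"series": [[0.4, [0.05, -0.022, 0], [0, 0, 0.01]], [0, [0.1, -0.044, 0], [0, 0, 0.02]], [-0.2, [0.155, -0.068, 0], [0, 0, 0.03]], [-0.2, [0.21, -0.092, 0], [0, 0, 0.05]], [-0.2, [0.265, -0.116, 0], [0, 0, 0.07]]]}}

```text
time_s: 27.32
tool_pos: [551.9, 102.7, 152.8]
tcp_rot: [3.139, -0.0, -1.537]
wrist_force: [0.2, 0.1, 0.5]
opening: 36.6
```

```bash
python3 - <<'E'
from h import *
go(616.5,-5.5,125,-88)
E
```

```text
to (616.5, -5.5, 125, -88) shift [0.1103, -0.061, 0.0277] turn [0.003, -0.0004, -0.0007] rows>= 2.1
```

Call:
{"method": "move_arm", "body": {"series": [[-0.2, [0.05, -0.028, 0.01], [0, 0, 0]], [-0.2, [0.1, -0.055, 0.02], [0, 0, 0]], [-0.2, [0.1103, -0.061, 0.027], [0, 0, 0]], [-0.2, [0.1103, -0.061, 0.027], [0, 0, 0]], [-0.2, [0.1103, -0.061, 0.027], [0, 0, 0]]]}}

```text
time_s: 27.95
tool_pos: [616.1, -2.2, 127.4]
tcp_rot: [3.14, 0.0, -1.535]
wrist_force: [0.4, 0.8, -0.3]
opening: 36.7
```

```bash
python3 - <<'E'
from h import *
p,d,C,W,st=see('wrist','w14')
print(st['tool_pos'],mar(fit(W,616,-5,60,42,65)),mar(fit(W,616,-5,105,20,32)))
go(616.5,-5.5,34.5,-88,st)
E
```

```text
[616.06760183  -2.18704573 127.36590091] (array([613.8,  -6. ,  89.5,  13.8,   1.9]), 2240) (array([613.9,  -5.9, 208.3, 141.7,   2.1]), 34593)
to (616.5, -5.5, 34.5, -88) shift [0.0034, -0.0005, 0.0929] turn [0.0016, 0.0004, 0.0008] rows>= 1.5
```

View pics/w14.png

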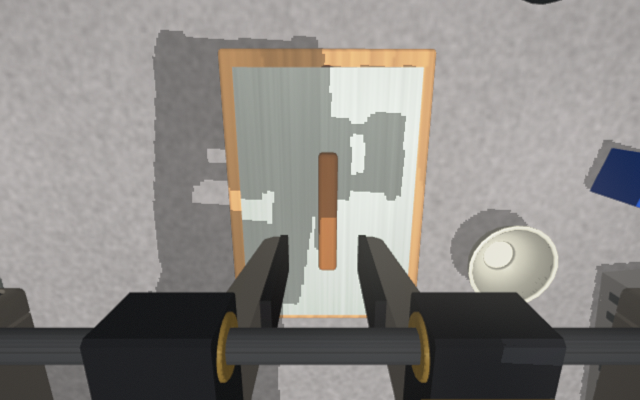

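The lid on the board is centred at (327,190), with its handle at (328,210) between the fingers.

Call:
{"method": "move_arm", "body": {"series": [[-0.2, [0.003, 0, 0.04], [0, 0, 0]], [-0.2, [0.003, 0, 0.08], [0, 0, 0]], [-0.2, [0.003, 0, 0.0925], [0, 0, 0]], [-0.2, [0.003, 0, 0.0925], [0, 0, 0]], [-0.2, [0.003, 0, 0.0925], [0, 0, 0]]], "force": 35}}

```text
time_s: 28.62
tool_pos: [618.3, -6.1, 37.1]
tcp_rot: [-3.139, -0.0, -1.536]
wrist_force: [0.4, -0.6, 0.3]
opening: 36.8
```

Call:
{"method": "move_arm", "body": {"series": [[-0.9, [0, 0, 0], [0, 0, 0]], [-0.9, [0, 0, 0], [0, 0, 0]], [-0.9, [0, 0, 0], [0, 0, 0]], [-0.9, [0, 0, 0], [0, 0, 0]]]}}

```text
time_s: 29.12
tool_pos: [617.6, -6.4, 36.1]
tcp_rot: [-3.141, 0.0, -1.536]
wrist_force: [-1.4, 0.7, 6.2]
opening: 13.7
```

```bash
python3 - <<'E'
from h import *
st=readout.get_state();print(st['tool_pos'],np.degrees(st['tcp_rot']),st['opening'],st['wrist_force'])
E
```

```text
[617.58673067  -6.40178703  36.12833939] [-1.79954067e+02  2.06701587e-03 -8.80109910e+01] 13.746086876302524 [-1.41960367  0.70985845  6.24203161]
```

Call:
{"method": "move_arm", "body": {"series": [[-0.9, [0, 0, -0.01], [0, 0, 0]], [-0.9, [0, 0, -0.04], [0, 0, 0]], [-0.9, [0, 0, -0.08], [0, 0, 0]], [-0.9, [0, 0, -0.12], [0, 0, 0]], [-0.9, [0, 0, -0.12], [0, 0, 0]]]}}

```text
time_s: 29.75
tool_pos: [619.2, -6.5, 158.7]
tcp_rot: [-3.136, -0.0, -1.536]
wrist_force: [0.1, -0.2, -4.5]
opening: 13.7
```

```bash
python3 - <<'E'
from h import *
go(458.2,360.3,155,-83.95)
E
```

```text
to (458.2, 360.3, 155, -83.95) shift [-0.3722, 0.1482, 0.0027] turn [-0.0057, -0.0005, -0.0708] rows>= 6.4
```

Call:
{"method": "move_arm", "body": {"series": [[-0.9, [-0.05, 0.02, 0], [0, 0, -0.01]], [-0.9, [-0.1, 0.04, 0], [0, 0, -0.02]], [-0.9, [-0.15, 0.06, 0], [0, 0, -0.035]], [-0.9, [-0.2, 0.08, 0], [0, 0, -0.05]], [-0.9, [-0.25, 0.0995, 0], [0, 0, -0.0708]]]}}

```text
time_s: 30.38
tool_pos: [507.1, 240.9, 153.7]
tcp_rot: [3.139, -0.001, -1.465]
wrist_force: [1.8, 1.1, -2.2]
opening: 13.5
```

```bash
python3 - <<'E'
from h import *
go(458.2,360.3,140,-83.95)
E
```

```text
to (458.2, 360.3, 140, -83.95) shift [-0.1239, 0.036, 0.0136] turn [0.0024, -0.0009, 0.0004] rows>= 2.1
```

Call:
{"method": "move_arm", "body": {"series": [[-0.9, [-0.04, 0.012, 0], [0, 0, 0]], [-0.9, [-0.08, 0.024, 0], [0, 0, 0]], [-0.9, [-0.11, 0.032, 0.005], [0, 0, 0]], [-0.9, [-0.1239, 0.036, 0.012], [0, 0, 0]], [-0.9, [-0.1239, 0.036, 0.012], [0, 0, 0]]]}}

```text
time_s: 31.0
tool_pos: [459.1, 358.9, 141.7]
tcp_rot: [3.139, -0.002, -1.464]
wrist_force: [-0.7, -0.7, -3.1]
opening: 13.9
```

Call:
{"method": "move_arm", "body": {"series": [[-0.9, [0, 0, 0], [0, 0, 0]], [-0.9, [0, 0, 0], [0, 0, 0]], [-0.9, [0, 0, 0], [0, 0, 0]], [-0.9, [0, 0, 0], [0, 0, 0]]]}}

```text
time_s: 31.5
tool_pos: [460.5, 359.1, 143.7]
tcp_rot: [-3.141, 0.0, -1.466]
wrist_force: [0.3, -0.1, -2.5]
opening: 13.8
```

```bash
python3 - <<'E'
from h import *
st=readout.get_state();print(st['tool_pos'],np.degrees(st['tcp_rot']))
go(458.2,360.3,90,-83.95)
E
```

```text
[460.4826724  359.09372123 143.69581228] [-1.79984062e+02  1.02193391e-02 -8.39826679e+01]
to (458.2, 360.3, 90, -83.95) shift [-0.0014, 0.0022, 0.0537] turn [-0.0003, 0.0002, -0.0006] rows>= 0.9
```

Skirt meets the rim at about TCP z = 86, so I'll go down to 92 and re-measure first.

Call:
{"method": "move_arm", "body": {"series": [[-0.9, [-0.0014, 0.0022, 0.02], [0, 0, 0]], [-0.9, [-0.0014, 0.0022, 0.04], [0, 0, 0]], [-0.9, [-0.0014, 0.0022, 0.051], [0, 0, 0]], [-0.9, [-0.0014, 0.0022, 0.051], [0, 0, 0]], [-0.9, [-0.0014, 0.0022, 0.051], [0, 0, 0]]]}}

```text
time_s: 32.12
tool_pos: [458.3, 360.8, 93.1]
tcp_rot: [-3.141, 0.0, -1.465]
wrist_force: [-0.4, 0.2, -4.0]
opening: 13.5
```

Call:
{"method": "move_arm", "body": {"series": [[-0.9, [0, 0, 0], [0, 0, 0]], [-0.9, [0, 0, 0], [0, 0, 0]], [-0.9, [0, 0, 0], [0, 0, 0]], [-0.9, [0, 0, 0], [0, 0, 0]]]}}

```text
time_s: 32.62
tool_pos: [457.9, 360.6, 92.6]
tcp_rot: [-3.142, 0.0, -1.465]
wrist_force: [-0.4, 0.2, -3.4]
opening: 13.9
```

```bash
python3 - <<'E'
from h import *
W=see('scene','s3')[3];print('lid',mar(fit(W,457,360,130,78,92)),'tin?',mar(fit(W,457,360,130,20,58)))
st=readout.get_state();print(st['tool_pos'],np.degrees(st['tcp_rot']))
go(458.2,360.3,74,-83.95)
E
```

```text
lid (array([458.4, 359.1, 212.1, 144.2,   6.6]), 1873) tin? (array([493.6, 319. , 232.8, 108.5,  38.7]), 679)
[457.89752996 360.57636296  92.54876002] [-1.79994938e+02  4.49302184e-03 -8.39509093e+01]
to (458.2, 360.3, 74, -83.95) shift [0.0003, -0.0003, 0.0185] turn [-0.0001, 0.0001, -0.0] rows>= 0.3
```

```bash
python3 -c "
import cv2;p=cv2.imread('pics/s3.png');cv2.imwrite('pics/s3c.png',cv2.resize(p[60:200,360:500],None,fx=4,fy=4,interpolation=cv2.INTER_CUBIC))"
```

```text
(no output)
```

View pics/s3c.png

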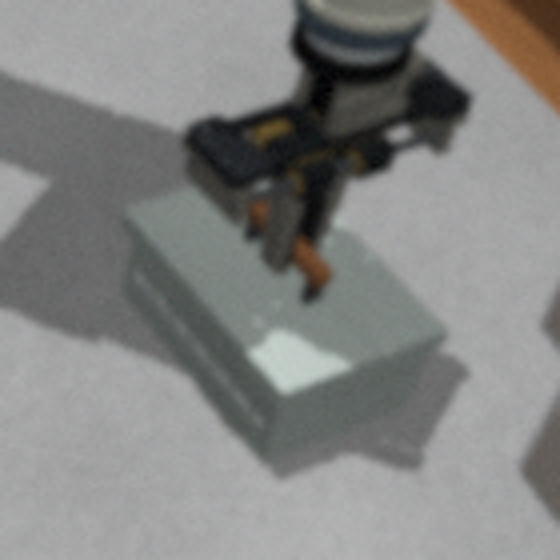

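The lid at about (285,300) in the crop is in line with the tin below. It measures (458.4, 359.1), against (457.8, 359.3) when it was first seated. I'll descend slowly.

Call:
{"method": "move_arm", "body": {"series": [[-0.9, [0, 0, 0.004], [0, 0, 0]], [-0.9, [0, 0, 0.008], [0, 0, 0]], [-0.9, [0, 0, 0.012], [0, 0, 0]], [-0.9, [0, 0, 0.014], [0, 0, 0]], [-0.9, [0, 0, 0.014], [0, 0, 0]]]}}

```text
time_s: 33.3
tool_pos: [457.8, 360.5, 78.3]
tcp_rot: [3.141, -0.0, -1.465]
wrist_force: [-0.1, 0.5, -3.2]
opening: 13.4
```

No contact at 78, so the skirt is already below the rim level.

Call:
{"method": "move_arm", "body": {"series": [[-0.9, [0, 0, 0.001], [0, 0, 0]], [-0.9, [0, 0, 0.002], [0, 0, 0]], [-0.9, [0, 0, 0.003], [0, 0, 0]], [-0.9, [0, 0, 0.004], [0, 0, 0]], [-0.9, [0, 0, 0.004], [0, 0, 0]]]}}

```text
time_s: 33.92
tool_pos: [457.8, 360.5, 74.4]
tcp_rot: [3.141, -0.0, -1.465]
wrist_force: [1.2, -0.3, -3.8]
opening: 13.5
```

Call:
{"method": "move_arm", "body": {"series": [[-0.9, [0, 0, 0.0005], [0, 0, 0]], [-0.9, [0, 0, 0.001], [0, 0, 0]], [-0.9, [0, 0, 0.001], [0, 0, 0]]]}}

```text
time_s: 34.3
tool_pos: [457.9, 360.6, 74.1]
tcp_rot: [-3.141, 0.0, -1.465]
wrist_force: [-3.2, -1.8, 4.9]
opening: 13.8
```

Contact at the predicted height of 74.1. I'll release and retreat.

Call:
{"method": "move_arm", "body": {"series": [[-0.9, [0, 0, 0], [0, 0, 0]], [-0.3, [0, 0, 0], [0, 0, 0]], [-0.3, [0, 0, 0], [0, 0, 0]], [-0.3, [0, 0, 0], [0, 0, 0]], [-0.3, [0, 0, -0.03], [0, 0, 0]]]}}

```text
time_s: 34.92
tool_pos: [456.5, 359.5, 101.8]
tcp_rot: [3.138, -0.002, -1.465]
wrist_force: [1.1, 0.2, 0.9]
opening: 32.3
```

Call:
{"method": "move_arm", "body": {"series": [[-0.3, [0, 0, -0.05], [0, 0, 0]], [-0.3, [0, 0, -0.1], [0, 0, 0]], [-0.3, [0.06, 0, -0.1], [0, 0, 0]], [-0.3, [0.12, 0, -0.1], [0, 0, 0]], [-0.3, [0.18, 0, -0.1], [0, 0, 0]]]}}

```text
time_s: 35.55
tool_pos: [476.9, 180.0, 203.7]
tcp_rot: [-3.141, 0.0, -1.464]
wrist_force: [0.4, 1.1, -0.2]
opening: 32.4
```

Call:
{"method": "move_arm", "body": {"series": [[-0.3, [0.06, 0, 0], [0, 0, 0]], [-0.3, [0.12, 0, 0], [0, 0, 0]], [-0.3, [0.18, 0, 0], [0, 0, 0]], [-0.3, [0.24, 0, 0], [0, 0, 0]], [-0.3, [0.24, 0, 0], [0, 0, 0]]]}}

```text
time_s: 36.17
tool_pos: [502.4, -60.7, 203.5]
tcp_rot: [-3.141, -0.001, -1.47]
wrist_force: [0.2, -0.4, 1.9]
opening: 32.1
```

```bash
python3 - <<'E'
from h import *
for n in('top','scene'):
    W=see(n,n+'_end')[3];
    a=np.radians(6);u=(W[...,0]-457)*np.cos(a)+(W[...,1]-360)*np.sin(a);v=-(W[...,0]-457)*np.sin(a)+(W[...,1]-360)*np.cos(a)
    print(n,mar(fit(W,457,360,130,56,72)),mar(fit(W,457,360,60,84,105)))
    for s in(-1,1):
        for t in(-1,1):
            m=(abs(u-s*90)<10)&(abs(v-t*55)<10)&(W[...,2]>40);print(s,t,np.round(np.nanmedian(W[m][:,2]),1))
    for k in((414,-351),(509,-338)):print(mar(fit(W,*k,42,47,58)))
    print('bowl',circ(fit(W,567,-165,50,22,45)))
d=np.load('pics/top0.npy');W=cloud(cam('top'),d);m=fit(W,1,1,1,0,1)
u=(W[...,0]-457)*np.cos(a)+(W[...,1]-360)*np.sin(a);v=-(W[...,0]-457)*np.sin(a)+(W[...,1]-360)*np.cos(a)
print('before',[float(np.round(np.nanmedian(W[(abs(u-s*90)<10)&(abs(v-t*55)<10)&(W[...,2]>40)][:,2]),1)) for s in(-1,1) for t in(-1,1)],'bowl',circ(fit(W,567,-165,50,22,45)))
E
```

```text
top (array([455.8, 360.4, 209.3, 144. ,   6. ]), 4851) (array([456.4, 360. ,  88.8,  15.8,   5.9]), 274)
-1 -1 63.8
-1 1 64.2
1 -1 64.0
1 1 63.5
(array([ 413.8, -351.2,   54.4,   41.7,    7.8]), 390)
(array([ 508.6, -338.1,   54. ,   41.2,    7.2]), 370)
bowl (array([ 574.5, -164.6,   29.4]), 56)
scene (array([457.4, 359.6, 213.3, 144.7,   6.3]), 2313) (array([458.4, 358.7,  89.5,  17. ,   5.9]), 160)
-1 -1 63.5
-1 1 63.4
1 -1 63.2
1 1 63.5
(array([ 415.9, -351.2,   58. ,   39.6,    7.8]), 234)
(array([ 510.1, -339. ,   56.9,   39.5,    8.1]), 275)
bowl (array([ 568.5, -164.7,   37. ]), 209)
before [63.8, 64.2, 63.8, 64.1] bowl (array([ 566.5, -164.1,   36.8]), 258)
```

View pics/top_end.png

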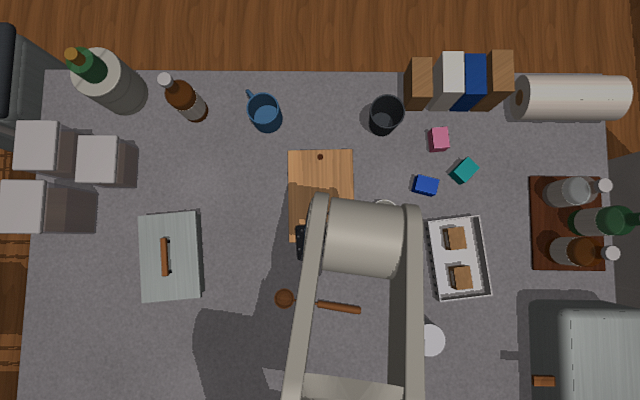

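View pics/scene_end.png

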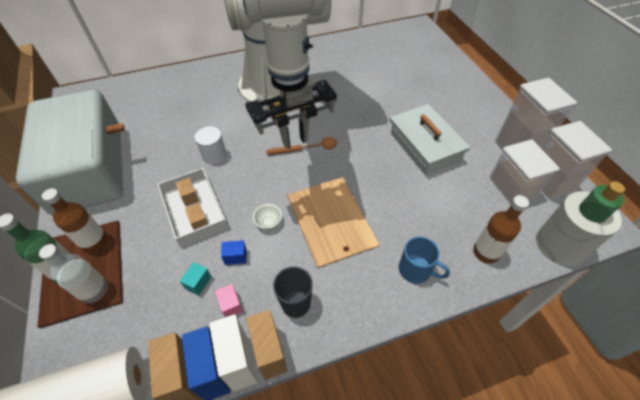

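The lid is flat: all four corners read about 64 mm, the same as at the start. The packets stand in the basket and the bowl hasn't moved. Nothing is left over, so I'm handing in.

```bash
python3 -c "
from workcell import job
print(job.hand_in())"
```

```text
the job is handed in; nothing more can be done
None
```

The job is done and handed in at about 36 s. Both brown packets stand in the white basket. The lid was laid on the board, both jars (one slim, one wide) were stood in the tin, and the lid was put back on. Only two packets and two jars were in view, and I saw nothing get knocked.

**Last checks:**
- **Lid:** all four corners read 63–64 mm in both cameras, the same as at the start to within 1 mm. Its position matches its first seated pose to within 1 mm.
- **Jars:** they stood upright in the wrist view just before the lid went on; I couldn't see them after that.
- **Packets:** both read full height in the basket.
- **Bowl:** it moved less than 1 mm in the scene camera. The final top view of it was blocked by the arm, so that fit (29 mm radius) disagreed and I set it aside.

The wrist camera read 1–4 mm short in x compared with the other views, which was within the tolerances. The largest wrist force I saw was about 20 N.

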